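# Load a headband into the sprung decorating cradle

### The arm

A 6-joint arm with a two-finger parallel gripper is mounted at the origin on the work surface. World frame = base frame: x ahead of the robot, y to its left, z up, the work surface at z = 0. Lengths are in m, angles in rad, forces in N, time in s.
With the tool pointing down it reaches from about 0.425 to 0.95 m from the base axis. Payload 3.5 kg.
Tool frame: the origin (TCP) lies midway between the tips of the shut fingers; the grasp point (between the pads) lies 19 mm behind it; z points along the fingers, y is the line along which they close (so a half turn about z gives the same grasp; the last joint's range is limited). The gripper opens to 85 mm and grips with 20 to 120 N. Pads are 22 mm wide; open, the fingers measure 114 mm over their backs; the gripper's body (76 mm by 85 mm) begins 54 mm behind the grasp point. The pads swing forward as they close: fully open they stand 13 mm farther back than shut.
Start: joints at [-1.469, 0.286, 1.577, -0, 1.279, -0.15], TCP at [0.168, -0.654, 0.231] pointing down, gripper open.
Joint ranges: [-2.77, 2.77], [-0.9, 2.22], [0.21, 2.48], [-1.53, 4.67], [0.24, 2.81], [-2.84, 2.84]. Speed limits (rad/s): [2.79, 2.79, 3.14, 3.14, 3.14, 3.14].

### API

Orientations are given as a unit quaternion [x, y, z, w].
In Python, from plant import ctrl gives the robot as it stands. The module is installed in compiled form; this text tells all that it offers.
- The arm moves only by the shell command python3 -m inch 'ROWS' [FORCE]. ROWS is JSON, a list of rows, each a list of 5 numbers: the closure, from 0 (fully open) to 1 (shut), then the shift along the tool's x, y, z in m, then the turn about the tool's z in degrees. A call has 1 to 5 rows; each row is the pose to reach, as a shift and turn from the pose commanded when the call began, along the tool's axes at that moment; what a row does not reach only later rows make up. A row lasts 1/12 s, in which the tool goes at most 41.7 mm and 7.16 degrees, less where a joint would pass 70% of its speed; a pose out of reach is approached as far as the arm can. A call with a gripper value outside its range is refused whole. The fingers move at their own pace and stop on an object; FORCE is the grip in N (left out, the last holds). Time passes only in rows, so rows that repeat a pose let the fingers close. It gives the time, the measured TCP pose, the force, the opening and the grip force at its end, in the units of the state.
- ctrl.get_state(): the state, without advancing time (a new reading comes with each control period).
- ctrl.read_camera(name): name is "side" or "top"; returns a dict with "pixels" (420x560x3 uint8, red, green, blue), "depth" (420x560 float32, m along the optical axis (not along the pixel's ray), 0 where there is no reading), "fx", "fy", "cx", "cy" (pixels), "D" ([k1, k2, p1, p2, k3] as OpenCV has them; the pictures are not rectified), "xyz" and "rotation" of the camera in the world. Camera axes: x right, y down, z forward; pixel columns grow to the right and rows downward; lengths in m; the calibration is good to about 2 mm. A picture is of the moment at which its call begins.
- ctrl.sign_off(): hands the job in; it is judged then, once.
Trained networks look in a picture, given as the dict that the camera call returned (one of the last four; its "shot" number tells which), for a name from the list of things; names that differ only in an ending like _2 or _b are one class to them, and where a whole thing is asked for, a point or a joint stands for the part that bears it (a point fixed in the world has none). Each returns a list of dicts, best first, with "score" (0 to 1); they miss things now and then, are a little off and sometimes report something else, mostly with a low value. They report only what shows in the picture. A call takes as long as a camera call. They do not tell look-alikes from the thing itself.
- ctrl.spot_in(query, picture): "at" ([column, row] in pixels, amid what is visible of it).
- ctrl.tip_of(query, picture): "at" ([column, row] in pixels: a listed point, or the origin of a listed thing).
The state is a dict: "time": time; "qpos": joint angles; "dq": joint speeds; "joint_efforts": joint torques, N m; "eef_pos": TCP position; "tcp_rot": TCP orientation; "contact_force": force on the tool from outside, world axes, zero at the start; "wrist_torque": the same for the moment, N m; "opening": opening from 0.0 (shut) to 1.0 (fully open); "finger_force": force on a finger pad.
Only numpy, scipy, OpenCV 4.12 (cv2) and the standard library are available. Lean on these libraries where they do the work, as an engineer would, in place of code of your own. Each camera call takes 0.05 s, during which the arm holds its last target. There are 200 camera calls.

### The job

Load the yellow headband into the sprung cradle, ready for decorating: set its two tips in the two notches of the red toe bar, push the bar down against its springs until the crest can be turned back on to the rails below the two stud heads, let it spring up under them and let go. Go by feel, never forcing the band against the cradle, and leave the lavender headband and the other things on the desk where they are.

Things in the scene. Friction and masses are not known exactly. Their poses are not given: they have to be found in the camera images.
- band: Yellow headband: a rigid horseshoe of about 60 g, 130 mm wide and 124 mm long, its strip 8 mm thick (in the horseshoe's plane) and 16 mm wide (square to it). It starts flat on the desk, so 16 mm high. Origin on its underside, half-way along. x axis from the tips towards the crest, z square to the plane, up at the start. Both faces are alike: either may lie on the rails.
- band_crest (a point): Middle of the yellow band's crest, half-way up its width: the place to grip it. Axes as band. The crest is straight along y for 24 mm either side of this point, then falls back by 20 degrees towards the tips as far as y = 46 mm. Its outer face is 4 mm beyond this point in x; the tips end 120 mm behind it.
- band_tip_a (a point): Centre of the round white cap of the tip on the band's +y side, half-way up: 115.5 mm behind band_crest and 53 mm beside it. The cap is 9 mm in diameter, so its end lies 4.5 mm beyond this point, and 13 mm wide. Axes as band.
- band_tip_b (a point): The same at the tip on the band's -y side.
- cradle: Sprung cradle, fixed to the desk: base plate 180 x 150 mm, 10 mm high, origin under it; a bed that rises at 30 degrees towards the cradle's +x (away from the robot) and at its foot the red toe bar with two notches. The padded band is marked if pressed on it with more than 35 N.
- bed_foot (a point): Frame of the sloping bed. x up the slope, y across to the left, z square to the slope. Origin on the mid-line, on the plane of the rail tops, where the notch bottoms are with the toe bar at rest; 55 mm above the desk. Two aluminium rails (x 20 to 126 mm, y 36 to 64 mm on either side, top at z = 0) carry the band; between them it is open to 8 mm below.
- stud_left (a point): Foot, on the rail top, of the headed steel stud on the bed's +y side; at x = 115.7, y = 40, z = 0 mm in the frame of bed_foot. Shank 8 mm in diameter; head 20 mm in diameter, from 18.5 to 22.5 mm above the rail. To pass the heads from outside, the band must be pushed down the slope 7 mm or more beyond its home (toe bar at 14 mm or more).
- stud_right (a point): The same stud on the bed's -y side, at y = -40 mm.
- crest_home (a point): Where band_crest is in the loaded band: x = 113, y = 0, z = 8 mm in the frame of bed_foot, axes the same, the band's x up the slope. The band's shoulders then bear up the slope on the stud shanks, under the heads, and hold the toe bar pressed by 7 mm.
- notch_left (a point): Where a tip cap's centre sits when home in the +y notch: x = 4.5, y = 53, z = 8 mm in the frame of bed_foot with the toe bar at rest; it moves with the bar. Notch open up the slope and away from it: pocket 11.5 mm wide, 9 mm long, flat bottom square to the slope, floor at z = 0, then a mouth that flares to 16 mm over 8 mm more; walls 16 mm high.
- notch_right (a point): The same for the notch on the bed's -y side, at y = -53 mm.
- toe (a joint): How far the red toe bar that carries both notches is pushed down the slope (along the bed's -x), in m: 0 at rest, hard stop at 0.016. Springs push it back up: about 2.5 N at 0 and 5 N more for every 10 mm, so 6 N with the band home and 10.5 N just before the stop.
- spare: Lavender headband of the same shape, lying flat: leave it. Origin in the middle of its length, on its underside.
- tray: Pink round tray, 200 mm across, 18 mm high. Origin under its centre.
- pliers: Round-nose pliers with purple handles, lying flat, 130 mm long, 14 mm high. Origin under the rivet.
- pen: Blue pen, lying, 126 mm long, 11 mm thick. Origin near its middle, at the desk.
- spool: Spool of brass wire, 60 mm across, 30 mm high. Origin under its centre.
- glue: White glue bottle, 34 mm across, 85 mm high. Origin under its centre.
- beads: Amber bead jar, 52 mm across, 50 mm high. Origin under its centre.
Things that resemble listed ones, but are neither listed nor needed, are in the scene too. Of the things like the band, leave any that is green; of the rest the smaller one is meant.

How it is judged:
By the outcome, as a careful person would: the job done as asked, in the order asked, and still so for the second after the job is handed in, with the robot touching nothing.
It also fails if it takes over 69 s, if anything falls off the work surface, if the arm or the gripper's body presses on something with over 40 N, if the wrist force passes 120 N, or if a joint passes its speed limit or range.

## Working session

There is one attempt and no reset: what is moved stays moved. The work goes in short steps, Python scripts to look and compute and a shell command to move; the robot and the scene stay as the last step left them, time stands still between calls to the robot, and variables do not carry over. Pictures are saved under pics/ and viewed, at most 10 in all, crops included, and the job is handed in when it is done.

```bash
mkdir -p pics; ls; cat > h.py <<'E'
import numpy as np,cv2
from plant import ctrl
from scipy.spatial.transform import Rotation as R
def cam(n):
    p=ctrl.read_camera(n); return p
def rot(p):
    r=np.array(p["rotation"],float)
    return r if r.shape==(3,3) else R.from_quat(r).as_matrix()
def ray(p,uv):
    K=np.array([[p["fx"],0,p["cx"]],[0,p["fy"],p["cy"]],[0,0,1]])
    q=cv2.undistortPoints(np.array([[uv]],float),K,np.array(p["D"],float))[0,0]
    return np.array(p["xyz"]),rot(p)@np.array([q[0],q[1],1])
def atz(p,uv,z):
    o,d=ray(p,uv); return o+d*(z-o[2])/d[2]
def dep(p,uv):
    o,d=ray(p,uv); c,r=int(round(uv[0])),int(round(uv[1]))
    w=p["depth"][max(r-1,0):r+2,max(c-1,0):c+2]; w=w[w>0]
    return o+d*np.median(w) if len(w) else None
def proj(p,X):
    K=np.array([[p["fx"],0,p["cx"]],[0,p["fy"],p["cy"]],[0,0,1]])
    M=rot(p).T; t=-M@np.array(p["xyz"])
    return cv2.projectPoints(np.atleast_2d(np.array(X,float)),cv2.Rodrigues(M)[0],t,K,np.array(p["D"],float))[0][:,0]
def save(p,n,crop=None,s=1):
    im=p["pixels"][:,:,::-1]
    if crop: im=im[crop[1]:crop[3],crop[0]:crop[2]]
    cv2.imwrite("pics/"+n,cv2.resize(im,None,fx=s,fy=s,interpolation=cv2.INTER_CUBIC))
E
python3 - <<'E'
from h import *
np.set_printoptions(precision=4,suppress=True)
s=ctrl.get_state(); print(s)
for n in("top","side"):
    p=cam(n); save(p,n+"0.png"); print(n,p["xyz"],rot(p),p["fx"])
    for q in("band","cradle","spare"):
        print(q,[(np.round(d["at"],1),round(d["score"],2)) for d in ctrl.spot_in(q,p)])
    for q in("band_crest","band_tip_a","bed_foot","stud_left","notch_left","crest_home","cradle"):
        print(q,[(np.round(d["at"],1),round(d["score"],2),dep(p,d["at"])) for d in ctrl.tip_of(q,p)])
E
```

```text
pics
{'time': 0.0, 'qpos': array([-1.469 ,  0.2872,  1.5782,  0.    ,  1.2786, -0.15  ]), 'dq': array([ 0.0007,  0.0006, -0.0001,  0.0005, -0.0009, -0.0006]), 'joint_efforts': array([ -0.0002, -40.5983, -29.2622,  -0.0002,   0.0058,   0.    ]), 'eef_pos': array([ 0.1681, -0.653 ,  0.2299]), 'tcp_rot': array([ 0.9921,  0.1256,  0.    , -0.0012]), 'contact_force': array([-0.1827, -0.2813,  0.2103]), 'wrist_torque': array([-0.0132, -0.0005,  0.0134]), 'finger_force': 0.0, 'opening': 0.9999337107362235}
top [ 0.4107 -0.0835  1.4682] [[ 0.0145 -0.9928  0.1188]
 [-0.9999 -0.015  -0.0026]
 [ 0.0044 -0.1188 -0.9929]] 484.50475904672714
band [(array([409.3, 185.7]), 0.86), (array([399.7, 297.7]), 0.79), (array([334.1, 208.5]), 0.51)]
cradle [(array([241.9, 219.1]), 0.67)]
spare [(array([126.8, 208. ]), 0.86)]
band_crest [(array([340.5, 206.7]), 0.74, array([ 0.5919, -0.2807,  0.0003])), (array([399.8, 295.1]), 0.73, array([ 0.3251, -0.4624, -0.0017])), (array([411.9, 184.9]), 0.55, array([ 0.6617, -0.501 ,  0.0108]))]
band_tip_a [(array([365. , 239.8]), 0.85, array([ 0.4918, -0.3565, -0.004 ]
[... 1778 characters left out ...]
])), (array([218.2, 197. ]), 0.64, array([ 0.7245, -0.2352,  0.0094])), (array([244.9, 223.8]), 0.31, array([0.6032, 0.0018, 0.0978]))]
stud_left [(array([237.6, 239.4]), 0.66, array([0.6048, 0.0849, 0.1148]))]
notch_left [(array([282.9, 257.7]), 0.84, array([0.503 , 0.0819, 0.0718])), (array([165.1, 325.5]), 0.73, array([0.7306, 0.2605, 0.0057]))]
crest_home [(array([242.1, 221.5]), 0.89, array([ 0.6109, -0.0038,  0.0997])), (array([309., 202.]), 0.45, array([ 0.463 , -0.2625,  0.    ])), (array([221.4, 195.6]), 0.45, array([ 0.7152, -0.2366,  0.0142])), (array([240.7, 215.6]), 0.23, array([ 0.6139, -0.0035,  0.1167]))]
cradle [(array([261.4, 262.6]), 0.82, array([0.559 , 0.0329, 0.0089]))]
```

View pics/top0.png

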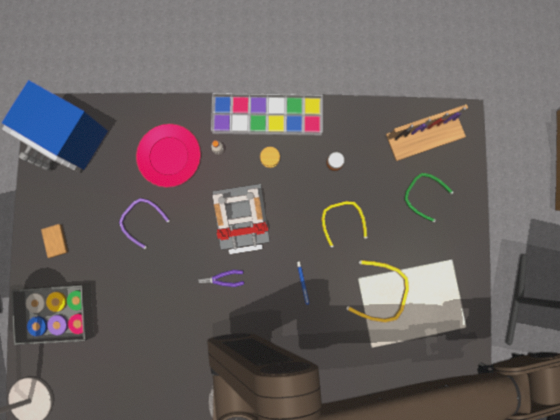

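View pics/side0.png

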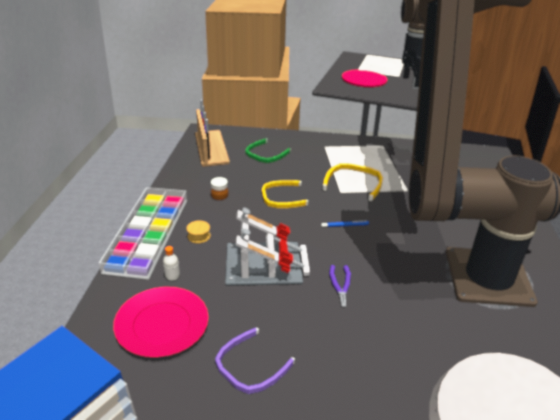

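The top view shows these horseshoes:
- a small yellow one with its crest at (343,204) and tips at (331,246) and (366,238)
- a larger yellow one near (385,290), with tips about 147 mm apart
- a green one at (425,195)
- the lavender one at (145,222)

The small yellow one, with tips about 106–113 mm apart, is the band. The cradle is at (241,218), with its red toe bar at (242,231).

```bash
python3 - <<'E'
from h import *
from scipy.optimize import least_squares
np.set_printoptions(precision=4,suppress=True)
bed={"bed_foot":(0,0,0),"stud_left":(.1157,.04,0),"stud_right":(.1157,-.04,0),"crest_home":(.113,0,.008),"notch_left":(.0045,.053,.008),"notch_right":(.0045,-.053,.008)}
Ry=R.from_euler('y',-30,degrees=True).as_matrix()
def bedw(v,X): return np.array([v[0],v[1],.055])+R.from_euler('z',v[2]).as_matrix()@Ry@np.array(X)
obs=[];P={}
for n in("top","side"):
  for k in range(2):
    p=cam(n);P[n]=p
    for q in("band_crest","band_tip_a"):
        if k==0: print(n,q,[(np.round(d["at"],1),round(d["score"],2),atz(p,d["at"],.008)[:2]) for d in ctrl.tip_of(q,p) if abs(atz(p,d["at"],.008)[0]-.54)<.08 and -.39<atz(p,d["at"],.008)[1]<-.2])
    for q in bed:
        if k==0 or q[-1]!="t":
          for d in ctrl.tip_of(q,p):
            if abs(atz(p,d["at"],.06)[1]-.02)<.12 and d["score"]>.4: obs.append((n,q,d["at"]))
def res(v):
    out=[]
    for n,q,a in obs:
        c=[bed[q]]+([tuple(np.array(bed[q])*[1,-1,1])] if bed[q][1] else [])
        e=[np.array(a)-proj(P[n],bedw(v,x))[0] for x in c]
        out.append(min(e,key=lambda t:t@t))
    return np.concatenate(out)
best=min((least_squares(res,[.505,.02,y],loss='soft_l1') for y in(-.2,-.05,.05,.2)),key=lambda r:r.cost)
print(best.x,best.cost);r=res(best.x).reshape(-1,2)
for o,e in zip(obs,r):print(o[0],o[1],np.round(o[2],1),np.round(e,1))
# band mask
for n,z in(("top",.016),("side",.016)):
    p=P[n];h=cv2.cvtColor(p["pixels"],cv2.COLOR_RGB2HSV)
    m=((h[...,0]>20)&(h[...,0]<36)&(h[...,1]>110)&(h[...,2]>70))
    pts=np.array([atz(p,(c,r_),z)[:2] for r_,c in np.argwhere(m)])
    k=(abs(pts[:,0]-.54)<.09)&(pts[:,1]>-.385)&(pts[:,1]<-.21)
    pts=pts[k];np.save(n+"pts.npy",pts);rc=cv2.minAreaRect((pts*1000).astype(np.float32));print(n,len(pts),rc,pts.mean(0))
save(P["top"],"crop1.png",(200,175,380,265),4)
E
```

```text
top band_crest [(array([338.7, 206. ]), 0.75, array([ 0.5931, -0.2741]))]
top band_tip_a [(array([331.3, 245.9]), 0.82, array([ 0.4715, -0.2518])), (array([369.6, 235.5]), 0.56, array([ 0.5044, -0.3684]))]
side band_crest [(array([262.8, 195. ]), 0.82, array([ 0.5989, -0.2672]))]
side band_tip_a [(array([307.6, 202. ]), 0.95, array([ 0.4667, -0.2498])), (array([298.8, 184.5]), 0.63, array([ 0.4997, -0.3415]))]
[0.5094 0.0207 0.1611] 64.87433363100679
top bed_foot [238.5 229.1] [-1.5 -1.8]
top stud_left [219.2 195.4] [-0.5 -1.1]
top stud_left [217.1 149.3] [ -2.6 -47.2]
top stud_right [249.3 192.2] [ 1.6 -0.3]
top crest_home [234.3 195.7] [ 0.5 -0.7]
top notch_left [223.1 235.2] [1.3 1.8]
top notch_right [259.1 229. ] [1.2 0.9]
top crest_home [233.6 194.7] [-0.2 -1.7]
side bed_foot [283.3 246.5] [0.4 0.1]
side stud_left [241.4 218.5] [1.1 1.4]
side stud_left [240.  238.6] [0.4 0.7]
side stud_right [238.6 220.3] [-1.7  3.2]
side crest_home [242.7 222.7] [-0.  -2.5]
side notch_left [284.8 257.6] [ 0.6 -0.3]
side notch_left [282.3 230.5] [0.4 0.6]
side notch_right [282.  230.2] [0.1 0.3]
side crest_home [243.5 222.4] [ 0.8 -2.8]
top 418 ((545.5560913085938, -286.1783752441406), (119.79058837890625, 132.31686401367188), 14.99966049194336) [ 0.5563 -0.2845]
side 519 ((542.8794555664062, -275.35137939453125), (122.20132446289062, 148.0118408203125), 14.538240432739258) [ 0.546  -0.2748]
```

View pics/crop1.png

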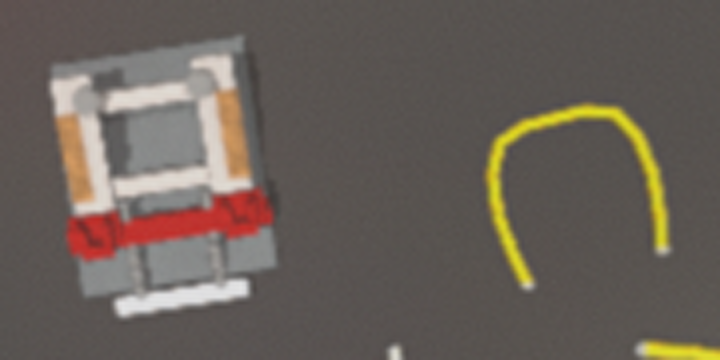

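The close crop confirms the choice. The small yellow band's crest is at crop (585,108), with white caps at (528,285) and (662,249). The cradle's stud heads are at (88,99) and (202,83), and its notches at (92,236) and (243,210). Both tilt about 8–9°, and the band has a yaw of about 15°.

```bash
cat > go.py <<'E'
import sys
from h import *
np.set_printoptions(precision=4,suppress=True)
def st(): 
    s=ctrl.get_state(); M=R.from_quat(s["tcp_rot"]).as_matrix(); return s,np.array(s["eef_pos"]),M
def to(x,y,z,yaw):   # yaw = world angle of tool y, deg
    s,p,M=st(); d=M.T@(np.array([x,y,z])-p); cy=np.degrees(np.arctan2(M[1,1],M[0,1]))
    print("t",s["time"],"pos",p,"yaw",round(cy,2),"shift",d,"turn",round(-((yaw-cy+180)%360-180),2),"F",s["contact_force"],"open",s["opening"]*85,s["finger_force"])
if __name__=="__main__": to(*map(float,sys.argv[1:5]))
E
python3 -m inch '[[0,0.17,-0.0877,0.02,0],[0,0.17,-0.0877,0.02,0],[0,0.17,-0.0877,0.02,0],[0,0.17,-0.0877,0.02,0],[0,0.17,-0.0877,0.02,0]]'
python3 -m inch '[[0,0.17,-0.0877,0.02,0],[0,0.17,-0.0877,0.02,0],[0,0.17,-0.0877,0.02,0],[0,0.17,-0.0877,0.02,0],[0,0.17,-0.0877,0.02,0]]'
python3 -m inch '[[0,0.17,-0.0877,0.02,0],[0,0.17,-0.0877,0.02,0],[0,0.17,-0.0877,0.02,0],[0,0.17,-0.0877,0.02,0],[0,0.17,-0.0877,0.02,0]]'
python3 -m inch '[[0,0,0,0,-35],[0,0,0,0,-35],[0,0,0,0,-35],[0,0,0,0,-35],[0,0,0,0,-35]]'
python3 -m inch '[[0,0,0,0,-35],[0,0,0,0,-35],[0,0,0,0,-35],[0,0,0,0,-35],[0,0,0,0,-35]]'
python3 -m inch '[[0,0,0,0,-20.6],[0,0,0,0,-20.6],[0,0,0,0,-20.6],[0,0,0,0,-20.6],[0,0,0,0,-20.6]]'
python3 go.py 0.598 -0.272 0.06 15
python3 - <<'E'
from h import *
p=cam("top")
a,b=[atz(p,u,.132)[:2] for u in((222,199.75),(250.5,195.75))]
print("heads",a,b,np.degrees(np.arctan2(-(b-a)[0]*-1,-(b-a)[1])))
c=[atz(p,(200+u/4,175+v/4),.01)[:2] for u,v in((50,68),(243,38),(275,265),(85,297))]
print(c,np.mean(c,0),np.linalg.norm(c[0]-c[1]),np.linalg.norm(c[1]-c[2]))
E
```

```text
time: 2.62
eef_pos: [0.3133, -0.5235, 0.2108]
tcp_rot: [0.992, 0.126, 0.0, -0.001]
contact_force: [0.3, -0.6, 0.2]
opening: 1.002
finger_force: 0.0
time: 3.03
eef_pos: [0.456, -0.3961, 0.191]
tcp_rot: [0.992, 0.127, 0.0, -0.0]
contact_force: [0.5, 0.7, -0.8]
opening: 1.0
finger_force: 0.0
time: 3.45
eef_pos: [0.5988, -0.2687, 0.171]
tcp_rot: [0.992, 0.127, 0.0, -0.0]
contact_force: [-0.4, -0.9, -0.2]
opening: 1.001
finger_force: 0.0
time: 3.87
eef_pos: [0.5967, -0.2716, 0.1713]
tcp_rot: [0.907, 0.421, -0.0, -0.0]
contact_force: [-0.5, 0.8, -0.9]
opening: 1.0
finger_force: 0.0
time: 4.28
eef_pos: [0.5966, -0.2718, 0.1714]
tcp_rot: [0.739, 0.674, 0.0, 0.0]
contact_force: [0.5, -0.4, -0.5]
opening: 0.998
finger_force: 0.0
time: 4.7
eef_pos: [0.5966, -0.2718, 0.1713]
tcp_rot: [0.61, 0.793, -0.0, 0.0]
contact_force: [-0.8, 0.2, 0.4]
opening: 1.0
finger_force: 0.0
t 4.7 pos [ 0.5966 -0.2718  0.1713] yaw 14.86 shift [-0.0005  0.0013  0.1113] turn -0.14 F [-0.8375  0.1601  0.4031] open 84.96869751910883 0.0
heads [0.59021342 0.06739705] [ 0.6026346  -0.01183262] 8.909983921514039
[array([0.63000641, 0.1108995 ]), array([ 0.6552715 , -0.03580922]), array([ 0.4827845 , -0.06307137]), array([0.45646029, 0.07935739])] [0.55613068 0.02284407] 0.14886830334075854 0.17462814272350216
```

```bash

python3 -m inch '[[0,0,0.001,0.04,0],[0,0,0.001,0.08,0],[0,0,0.001,0.11,0],[0,0,0.001,0.14,0],[0,0,0.001,0.158,0]]' 20
python3 -m inch '[[0,0,0,0.005,0],[0,0,0,0.010,0],[0.5,0,0,0.010,0],[0.8,0,0,0.010,0],[0.85,0,0,0.010,0]]' 20
python3 -m inch '[[1,0,0,0,0],[1,0,0,0,0],[1,0,0,0,0],[1,0,0,0,0],[1,0,0,0,0]]' 20
python3 -m inch '[[1,0,0,0,0],[1,0,0,0,0],[1,0,0,0,0],[1,0,0,0,0],[1,0,0,0,0]]' 30
python3 go.py 0.598 -0.272 0.0 15
```

```text
time: 5.17
eef_pos: [0.5955, -0.2703, 0.0092]
tcp_rot: [0.61, 0.793, -0.0, -0.003]
contact_force: [-0.3, 0.4, -0.3]
opening: 0.998
finger_force: 0.0
time: 5.58
eef_pos: [0.5989, -0.2724, 0.0055]
tcp_rot: [0.609, 0.793, 0.0, 0.002]
contact_force: [0.0, -0.1, 0.3]
opening: 0.604
finger_force: 0.0
time: 6.0
eef_pos: [0.5979, -0.2718, 0.0041]
tcp_rot: [0.609, 0.793, 0.0, 0.001]
contact_force: [-0.2, 0.1, 3.3]
opening: 0.085
finger_force: 22.6
time: 6.42
eef_pos: [0.598, -0.2719, 0.0042]
tcp_rot: [0.609, 0.793, 0.0, 0.001]
contact_force: [-1.3, 0.2, 6.6]
opening: 0.081
finger_force: 32.4
t 6.4167 pos [ 0.598  -0.2719  0.0042] yaw 15.03 shift [-0.0001 -0.0001  0.0042] turn 0.03 F [-1.3446  0.1843  6.6043] open 6.889772419096983 32.39392161369324
```

```bash

python3 -m inch '[[1,0,0,-0.03,0],[1,0,0,-0.06,0],[1,0,0,-0.09,0],[1,0,0,-0.12,0],[1,0,0,-0.12,0]]' 20
python3 -m inch '[[1,0,0,0,0],[1,0,0,0,0],[1,0,0,0,0],[1,0,0,0,0],[0.93,0,0,0,0]]' 20
python3 -m inch '[[0.92,0,0,0,0],[0.91,0,0,0,0],[0.90,0,0,0,0],[0.895,0,0,0,0],[0.89,0,0,0,0]]' 20
python3 - <<'E'
from h import *
import numpy as np
p=cam("side");save(p,"lift.png",(190,110,390,260),4)
for q in("band_crest","band_tip_a"): print(q,[(np.round(d["at"],1),round(d["score"],2),dep(p,d["at"])) for d in ctrl.tip_of(q,p)])
E
```

```text
time: 6.83
eef_pos: [0.601, -0.2736, 0.1306]
tcp_rot: [0.608, 0.794, 0.001, 0.006]
contact_force: [1.3, -0.2, 0.9]
opening: 0.082
finger_force: 31.7
time: 7.25
eef_pos: [0.5966, -0.271, 0.1213]
tcp_rot: [0.609, 0.793, -0.0, -0.002]
contact_force: [0.0, -0.4, -0.5]
opening: 0.082
finger_force: 31.7
time: 7.67
eef_pos: [0.5976, -0.2716, 0.1235]
tcp_rot: [0.609, 0.794, -0.0, 0.0]
contact_force: [0.1, -0.7, 0.1]
opening: 0.111
finger_force: 0.0
band_crest [(array([360.4, 164.8]), 0.7, array([ 3.09337113e-01, -5.09853504e-01, -1.25938334e-06])), (array([260.7, 193.1]), 0.62, array([ 0.60774455, -0.28525726,  0.00228724])), (array([253.4, 158.6]), 0.47, array([ 6.63355852e-01, -4.94719982e-01,  5.44294171e-04]))]
band_tip_a [(array([326.8, 186.1]), 0.9, array([ 4.14925852e-01, -3.58813330e-01, -2.28886679e-04])), (array([307.7, 200.4]), 0.81, array([ 0.46743569, -0.27257464, -0.00143513])), (array([290. , 146.3]), 0.69, array([ 0.55228795, -0.60836006, -0.00239817])), (array([368.3, 196.5]), 0.59, array([ 0.29006951, -0.31585169,  0.00179869])), (array([301. , 180.7]), 0.56, array([ 0.49546409, -0.3767833 ,  0.00074906]))]
```

View pics/lift.png

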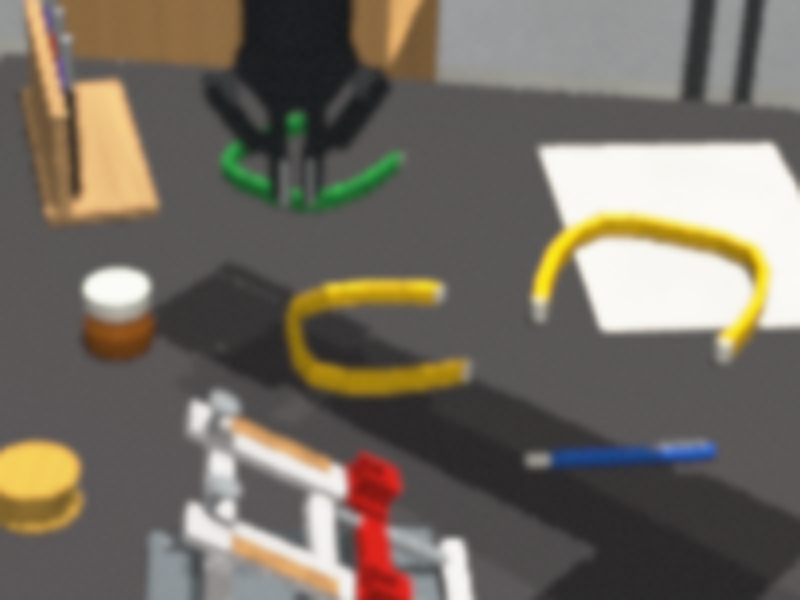

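The band is back on the desk at crop (380,335), close to where it started, with the fingers above it at (297,185). It dropped when the grip loosened, or it was never lifted. I'll measure it again and regrip.

```bash

python3 -m inch '[[0,0,0,0,0],[0,0,0,0,0],[0,0,0,0,0],[0,0,0,0,0],[0,0,0,0,0]]' 20 | tail -2
cat > bm.py <<'E'
from h import *
def band(p,z,lo=(.44,-.4),hi=(.66,-.2)):
    h=cv2.cvtColor(p["pixels"],cv2.COLOR_RGB2HSV)
    m=((h[...,0]>20)&(h[...,0]<36)&(h[...,1]>110)&(h[...,2]>70))
    pts=np.array([atz(p,(c,r_),z)[:2] for r_,c in np.argwhere(m)])
    pts=pts[((pts>lo)&(pts<hi)).all(1)]
    return pts,cv2.minAreaRect((pts*1000).astype(np.float32))
E
python3 - <<'E'
from bm import *
p=cam("top")
pts,r=band(p,.016);print(len(pts),r)
pts,r=band(cam("side"),.016);print(len(pts),r)
print([(np.round(d["at"],1),atz(p,d["at"],.008)) for q in("band_tip_a","band_crest") for d in ctrl.tip_of(q,p)])
E
python3 go.py 0.598 -0.272 0.0 15
```

```text
opening: 0.813
finger_force: 0.0
42 ((520.2715454101562, -351.36602783203125), (9.139357566833496, 30.348569869995117), 89.72342681884766)
552 ((543.1121826171875, -272.2196044921875), (121.68965911865234, 154.8194580078125), 13.647461891174316)
[(array([350. , 310.3]), array([ 0.27971362, -0.30891829,  0.008     ])), (array([452.6, 189. ]), array([ 0.65173084, -0.63103219,  0.008     ])), (array([430.2, 219.6]), array([ 0.55531508, -0.55709172,  0.008     ])), (array([365.5, 236.4]), array([ 0.5014855 , -0.35580685,  0.008     ])), (array([360.7, 263.3]), array([ 0.42016187, -0.34096178,  0.008     ])), (array([398.6, 298.4]), array([ 0.31576425, -0.45617792,  0.008     ])), (array([409.3, 186.3]), array([ 0.65763344, -0.49348245,  0.008     ]))]
t 8.4333 pos [ 0.5975 -0.2716  0.1233] yaw 15.03 shift [-0.0005  0.0004  0.1233] turn 0.03 F [-0.7392 -0.4699  0.3279] open 85.09842192912342 0.0
```

```bash

python3 -m inch '[[0,0,0,0.04,0],[0,0,0,0.08,0],[0,0,0,0.1,0],[0,0,0,0.114,0],[0.7,0,0,0.119,0]]' 40
python3 -m inch '[[0.8,0,0,0,0],[0.85,0,0,0,0],[1,0,0,0,0],[1,0,0,0,0],[1,0,0,0,0]]' 40
python3 -m inch '[[1,0,0,0,0],[1,0,0,0,0],[1,0,0,0,0],[1,0,0,-0.005,0],[1,0,0,-0.01,0]]' 40
python3 -m inch '[[1,0,0,-0.02,0],[1,0,0,-0.04,0],[1,0,0,-0.06,0],[1,0,0,-0.08,0],[1,0,0,-0.1,0]]' 40
python3 -m inch '[[1,0,0,-0.01,0],[1,0,0,-0.02,0],[1,0,0,-0.02,0],[1,0,0,-0.02,0],[1,0,0,-0.02,0]]' 40
python3 - <<'E'
from h import *
import numpy as np
p=cam("side");save(p,"lift2.png",(210,120,330,220),5)
E
```

```text
time: 8.85
eef_pos: [0.596, -0.2706, 0.0013]
tcp_rot: [0.609, 0.793, -0.0, -0.002]
contact_force: [0.7, 0.5, 0.4]
opening: 0.883
finger_force: 0.0
time: 9.27
eef_pos: [0.5986, -0.2722, 0.0061]
tcp_rot: [0.609, 0.794, 0.0, 0.002]
contact_force: [0.5, 0.0, 0.4]
opening: 0.144
finger_force: 0.0
time: 9.68
eef_pos: [0.5969, -0.2711, 0.0138]
tcp_rot: [0.609, 0.793, -0.0, -0.001]
contact_force: [-0.3, 0.1, -0.0]
opening: 0.077
finger_force: 41.7
time: 10.1
eef_pos: [0.597, -0.2712, 0.1148]
tcp_rot: [0.609, 0.793, -0.0, -0.001]
contact_force: [1.2, -1.2, 0.1]
opening: 0.076
finger_force: 41.7
time: 10.52
eef_pos: [0.5967, -0.271, 0.1326]
tcp_rot: [0.609, 0.793, -0.0, -0.001]
contact_force: [0.0, 0.1, -0.8]
opening: 0.077
finger_force: 41.8
```

View pics/lift2.png

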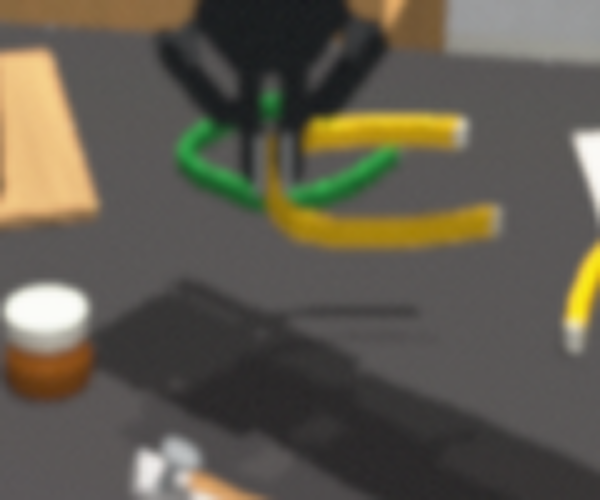

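The band is lifted level at crop (380,180), gripped at the crest at (270,170). I'll lower it and test drooping it by opening the fingers in very fine steps.

```bash

python3 -m inch '[[1,0,0,0.03,0],[1,0,0,0.06,0],[1,0,0,0.08,0],[0.95,0,0,0.08,0],[0.94,0,0,0.08,0]]' 20
python3 -m inch '[[0.936,0,0,0,0],[0.932,0,0,0,0],[0.928,0,0,0,0],[0.926,0,0,0,0],[0.924,0,0,0,0]]' 20
python3 -m inch '[[0.922,0,0,0,0],[0.920,0,0,0,0],[0.919,0,0,0,0],[0.918,0,0,0,0],[0.917,0,0,0,0]]' 20
python3 -m inch '[[0.916,0,0,0,0],[0.915,0,0,0,0],[0.914,0,0,0,0],[0.913,0,0,0,0],[0.912,0,0,0,0]]' 20
python3 -m inch '[[0.911,0,0,0,0],[0.910,0,0,0,0],[0.909,0,0,0,0],[0.908,0,0,0,0],[0.907,0,0,0,0]]' 20
python3 -m inch '[[0.906,0,0,0,0],[0.905,0,0,0,0],[0.904,0,0,0,0],[0.903,0,0,0,0],[0.902,0,0,0,0]]' 20
python3 - <<'E'
from h import *
import numpy as np
p=cam("side");save(p,"droop.png",(210,120,330,220),5)
E
```

```text
time: 10.98
eef_pos: [0.596, -0.2706, 0.0517]
tcp_rot: [0.609, 0.793, -0.0, -0.003]
contact_force: [-0.2, 0.2, -0.6]
opening: 0.083
finger_force: 41.7
time: 11.4
eef_pos: [0.5981, -0.2719, 0.0556]
tcp_rot: [0.609, 0.794, 0.0, 0.001]
contact_force: [0.2, 0.6, -1.3]
opening: 0.079
finger_force: 40.0
time: 11.82
eef_pos: [0.5975, -0.2715, 0.0543]
tcp_rot: [0.609, 0.793, -0.0, -0.0]
contact_force: [0.3, 0.2, -0.4]
opening: 0.081
finger_force: 24.3
time: 12.23
eef_pos: [0.5975, -0.2715, 0.0543]
tcp_rot: [0.609, 0.794, 0.0, -0.0]
contact_force: [-0.1, -0.3, -0.9]
opening: 0.087
finger_force: 12.9
time: 12.65
eef_pos: [0.5976, -0.2716, 0.0544]
tcp_rot: [0.609, 0.793, 0.0, 0.0]
contact_force: [0.3, 0.6, 0.0]
opening: 0.092
finger_force: 1.8
time: 13.07
eef_pos: [0.5975, -0.2716, 0.0543]
tcp_rot: [0.609, 0.794, -0.0, -0.0]
contact_force: [-0.0, 0.4, 0.2]
opening: 0.094
finger_force: 1.4
```

View pics/droop.png

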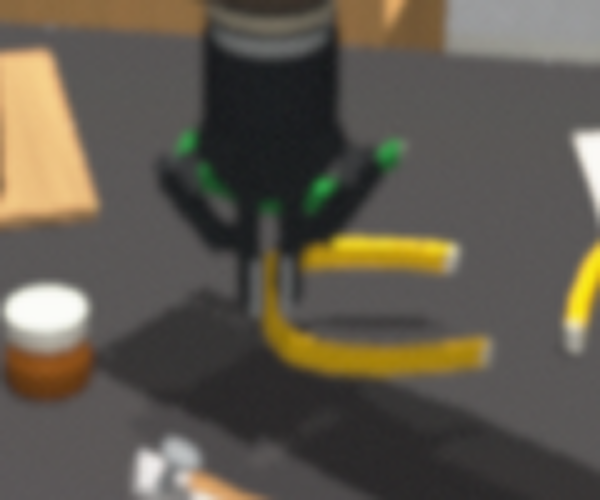

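The fine steps work: the band is still held at crop (270,280) with about 1.4 N on the pads and has just begun to droop. I'll tighten the grip, rise for tip clearance, and then droop it further.

```bash

python3 -m inch '[[0.915,0,0,0,0],[0.92,0,0,0,0],[0.92,0,0,-0.01,0],[0.92,0,0,-0.03,0],[0.92,0,0,-0.05,0]]' 20
python3 -m inch '[[0.918,0,0,0,0],[0.916,0,0,0,0],[0.914,0,0,0,0],[0.912,0,0,0,0],[0.910,0,0,0,0]]' 20 | tail -2
python3 -m inch '[[0.909,0,0,0,0],[0.907,0,0,0,0],[0.906,0,0,0,0],[0.905,0,0,0,0],[0.904,0,0,0,0]]' 20 | tail -2
python3 -m inch '[[0.903,0,0,0,0],[0.902,0,0,0,0],[0.901,0,0,0,0],[0.900,0,0,0,0],[0.899,0,0,0,0]]' 20 | tail -2
python3 -m inch '[[0.898,0,0,0,0],[0.897,0,0,0,0],[0.896,0,0,0,0],[0.895,0,0,0,0],[0.894,0,0,0,0]]' 20 | tail -2
python3 -m inch '[[0.893,0,0,0,0],[0.892,0,0,0,0],[0.891,0,0,0,0],[0.890,0,0,0,0],[0.889,0,0,0,0]]' 20 | tail -2
python3 -m inch '[[0.888,0,0,0,0],[0.887,0,0,0,0],[0.886,0,0,0,0],[0.885,0,0,0,0],[0.884,0,0,0,0]]' 20 | tail -2
python3 - <<'E'
from h import *
import numpy as np
p=cam("side");save(p,"droop2.png",(210,100,330,220),5)
E
```

```text
time: 13.53
eef_pos: [0.5969, -0.2712, 0.1044]
tcp_rot: [0.609, 0.793, -0.0, -0.001]
contact_force: [0.8, -0.5, -0.7]
opening: 0.085
finger_force: 19.7
opening: 0.09
finger_force: 9.5
opening: 0.094
finger_force: 2.1
opening: 0.101
finger_force: 1.4
opening: 0.105
finger_force: 1.3
opening: 0.114
finger_force: 1.4
opening: 0.114
finger_force: 1.4
```

View pics/droop2.png

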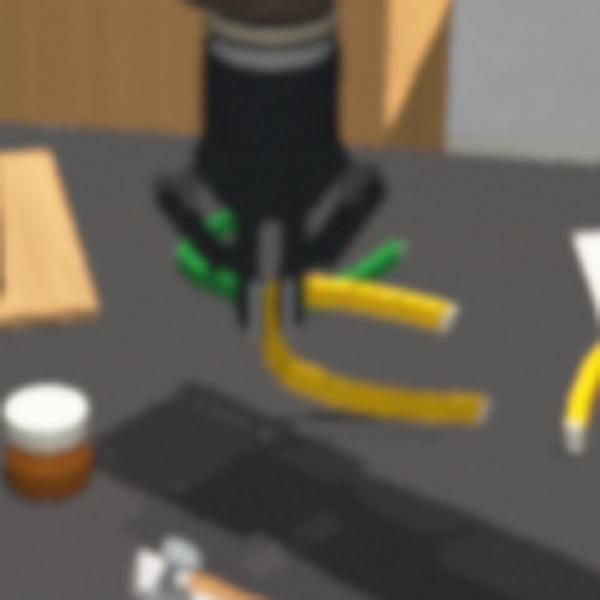

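The tips are drooping steadily to about 10°, with the caps at crop (448,318) and (483,408) and the force constant. I'll continue the same way.

```bash

python3 -m inch '[[0.883,0,0,0,0],[0.882,0,0,0,0],[0.880,0,0,0,0],[0.879,0,0,0,0],[0.877,0,0,0,0]]' 20 | tail -2
python3 -m inch '[[0.876,0,0,0,0],[0.874,0,0,0,0],[0.873,0,0,0,0],[0.871,0,0,0,0],[0.870,0,0,0,0]]' 20 | tail -2
python3 -m inch '[[0.868,0,0,0,0],[0.867,0,0,0,0],[0.865,0,0,0,0],[0.864,0,0,0,0],[0.862,0,0,0,0]]' 20 | tail -2
python3 -m inch '[[0.861,0,0,0,0],[0.859,0,0,0,0],[0.858,0,0,0,0],[0.856,0,0,0,0],[0.855,0,0,0,0]]' 20 | tail -2
python3 -m inch '[[0.853,0,0,0,0],[0.852,0,0,0,0],[0.850,0,0,0,0],[0.849,0,0,0,0],[0.847,0,0,0,0]]' 20 | tail -2
python3 -m inch '[[0.846,0,0,0,0],[0.844,0,0,0,0],[0.843,0,0,0,0],[0.842,0,0,0,0],[0.840,0,0,0,0]]' 20 | tail -2
cat > tilt.py <<'E'
from h import *
p=cam("side");s=ctrl.get_state()
h=cv2.cvtColor(p["pixels"],cv2.COLOR_RGB2HSV)
print(s["time"],s["eef_pos"])
for q in("band_crest","band_tip_a"):
  for d in ctrl.tip_of(q,p):
    u=np.array(d["at"]); 
    w=p["depth"][int(u[1])-3:int(u[1])+4,int(u[0])-3:int(u[0])+4]; o,r=ray(p,u); P=o+r*w[w>0].min()
    if P[2]>.02: print(q,np.round(u,1),round(d["score"],2),np.round(P,4))
E
python3 tilt.py
```

```text
opening: 0.125
finger_force: 2.0
opening: 0.129
finger_force: 1.8
opening: 0.137
finger_force: 2.4
opening: 0.141
finger_force: 2.0
opening: 0.151
finger_force: 0.0
opening: 0.161
finger_force: 0.0
18.6333 [ 0.59752894 -0.27154605  0.10431588]
band_crest [361.5 167.7] 0.94 [ 0.3095 -0.452   0.0215]
band_crest [241.2 198.7] 0.63 [ 0.6537 -0.2182  0.0214]
band_crest [251.2 157.6] 0.54 [ 0.6282 -0.2443  0.1416]
band_tip_a [263.6 139.7] 0.74 [ 0.5939 -0.2421  0.1998]
band_tip_a [290.8 147.5] 0.5 [ 0.5449 -0.5518  0.0224]
```

```bash
python3 - <<'E'
from h import *
p=cam("side");save(p,"d3.png",(190,100,350,220),5)
E
```

```text
(no output)
```

View pics/d3.png

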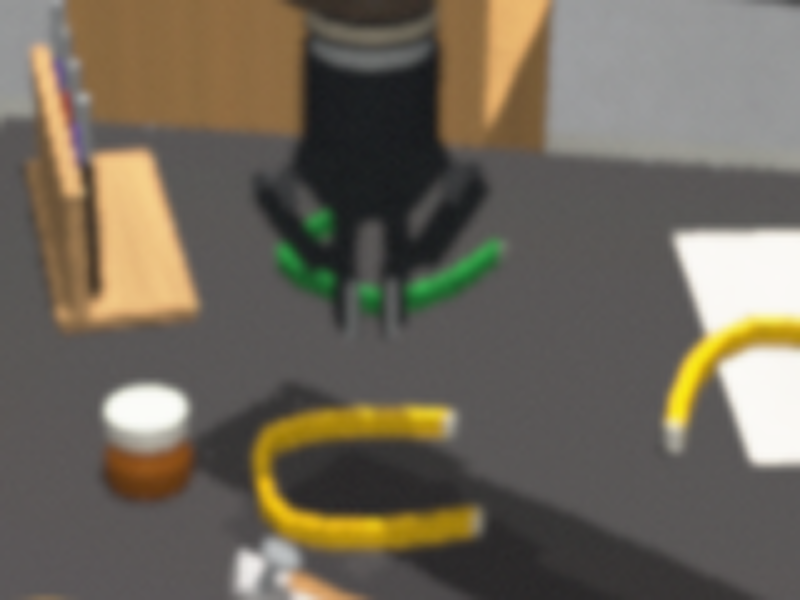

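The band dropped flat on the desk, with its crest at crop (262,470) and caps at (448,423) and (477,520). It slid off the fingertips past about 22° of tilt because the grip was shallow.

New plan: carry it firmly gripped and level, rest the crest on the two stud heads, and only then let it droop there into the notches. First I'll measure it again.

```bash
python3 - <<'E'
from bm import *
np.set_printoptions(precision=4,suppress=True)
p=cam("side");t=cam("top")
for n,c in(("side",p),("top",t)):
  for q in("band_tip_a","band_crest"):
    print(n,q,[(np.round(d["at"],1),round(d["score"],2),atz(c,d["at"],.009)[:2]) for d in ctrl.tip_of(q,c)])
a,b=[atz(p,u,.009)[:2] for u in((279.6,184.6),(285.4,203.8))]
print(a,b,np.linalg.norm(a-b)); m=(a+b)/2; v=b-a; yaw=np.degrees(np.arctan2(v[1],v[0]))-90; 
print(m,yaw,m+.1155*np.array([np.cos(np.radians(yaw)),np.sin(np.radians(yaw))]))
print("crest px",atz(p,(242.4,194),.012))
pts,r=band(p,.016,(.45,-.4),(.7,-.15));print(r)
pts,r=band(t,.016,(.45,-.4),(.7,-.15));print(r,len(pts))
E
python3 go.py 0.6 -.27 .1 15
```

```text
side band_tip_a [(array([288.3, 205.6]), 0.96, array([ 0.5195, -0.2217])), (array([262.4, 140.5]), 0.72, array([ 0.6508, -0.6151])), (array([322.6, 185.8]), 0.64, array([ 0.4278, -0.3435])), (array([368.7, 194.1]), 0.62, array([ 0.2897, -0.3179])), (array([289. , 148.4]), 0.62, array([ 0.5524, -0.57  ])), (array([277.9, 183.1]), 0.57, array([ 0.563 , -0.3383]))]
side band_crest [(array([241.2, 195.2]), 0.92, array([ 0.6606, -0.2552])), (array([360.6, 165.8]), 0.88, array([ 0.3102, -0.4868])), (array([348., 226.]), 0.66, array([ 0.3508, -0.1482])), (array([254.6, 157.2]), 0.58, array([ 0.6585, -0.4895]))]
top band_tip_a [(array([361.4, 259.4]), 0.97, array([ 0.4319, -0.3429])), (array([430.8, 221.9]), 0.89, array([ 0.5482, -0.5585])), (array([448.5, 191.1]), 0.73, array([ 0.6447, -0.6173])), (array([348.7, 309. ]), 0.68, array([ 0.2836, -0.3048])), (array([233.1, 197.8]), 0.66, array([0.6132, 0.0476]))]
top band_crest [(array([399.3, 299. ]), 0.89, array([ 0.314 , -0.4581])), (array([410.9, 187.3]), 0.85, array([ 0.6544, -0.4982]))]
[ 0.5569 -0.3305] [ 0.5286 -0.2296] 0.10478448843310506
[ 0.5427 -0.28  ] 15.673816917777685 [ 0.6539 -0.2488]
crest px [ 0.6575 -0.2575  0.012 ]
((602.4513549804688, -256.0343017578125), (120.9427490234375, 156.02777099609375), 15.659832954406738)
((627.3179321289062, -270.95654296875), (132.9891815185547, 58.46650314331055), 85.53671264648438) 86
t 19.0833 pos [ 0.5975 -0.2716  0.1043] yaw 15.03 shift [0.0009 0.0028 0.0043] turn 0.03 F [-0.0944 -0.4144  0.4677] open 13.524505103831682 0.0
```

```bash

python3 -m inch '[[0.3,0.003,0.03,0,-0.7],[0,0.006,0.061,0,-0.7],[0,0.006,0.061,0,-0.7],[0,0.006,0.061,0,-0.7],[0,0.006,0.061,0,-0.7]]' 30 | head -2
python3 -m inch '[[0.3,0,0,0.03,0],[0.3,0,0,0.06,0],[0.3,0,0,0.085,0],[0.4,0,0,0.096,0],[0.6,0,0,0.102,0]]' 30
python3 -m inch '[[0.8,0,0,0,0],[0.85,0,0,0,0],[0.88,0,0,0,0],[0.9,0,0,0,0],[1,0,0,0,0]]' 30
python3 -m inch '[[1,0,0,0,0],[1,0,0,0,0],[1,0,0,0,0],[1,0,0,0,0],[1,0,0,-0.005,0]]' 30
python3 -m inch '[[1,0,0,-0.03,0],[1,0,0,-0.06,0],[1,0,0,-0.1,0],[1,0,0,-0.14,0],[1,0,0,-0.17,0]]' 30
python3 -m inch '[[1,0,0,-0.015,0],[1,0,0,-0.02,0],[1,0,0,-0.02,0],[1,0,0,-0.02,0],[1,0,0,-0.02,0]]' 30
python3 tilt.py; python3 go.py 0.6 0.03 .2 9
```

```text
time: 19.5
eef_pos: [0.6545, -0.2499, 0.1039]
time: 19.92
eef_pos: [0.6525, -0.2496, -0.0005]
tcp_rot: [0.604, 0.797, -0.0, -0.003]
contact_force: [0.0, 0.1, -0.4]
opening: 0.474
finger_force: 0.0
time: 20.33
eef_pos: [0.6563, -0.2508, 0.0048]
tcp_rot: [0.604, 0.797, 0.0, 0.002]
contact_force: [-0.7, -0.1, 3.1]
opening: 0.081
finger_force: 32.3
time: 20.75
eef_pos: [0.6549, -0.2499, 0.0075]
tcp_rot: [0.604, 0.797, 0.0, -0.0]
contact_force: [-0.3, -0.3, -1.7]
opening: 0.082
finger_force: 31.9
time: 21.17
eef_pos: [0.6554, -0.25, 0.1809]
tcp_rot: [0.604, 0.797, 0.0, 0.001]
contact_force: [1.5, -0.5, 0.4]
opening: 0.079
finger_force: 31.9
time: 21.58
eef_pos: [0.6534, -0.2491, 0.1933]
tcp_rot: [0.604, 0.797, -0.0, -0.003]
contact_force: [-0.4, 0.1, -0.9]
opening: 0.085
finger_force: 31.9
21.6333 [ 0.6534878  -0.249179    0.19344701]
band_crest [240.2 137.2] 0.75 [ 0.6547 -0.2291  0.2089]
band_crest [361.7 165.5] 0.64 [ 0.3093 -0.4565  0.0271]
band_tip_a [289.5 143.5] 0.85 [ 0.523  -0.2255  0.2025]
band_tip_a [288.7 147. ] 0.81 [ 0.5245 -0.2222  0.1938]
band_tip_a [266.8 141.7] 0.52 [ 0.5811 -0.2106  0.2105]
t 21.7333 pos [ 0.654  -0.2495  0.1945] yaw 15.72 shift [ 0.2836  0.0238 -0.0047] turn 6.72 F [-0.0447 -0.128  -0.6694] open 6.855844682017606 31.886318922042847
```

```bash

python3 -m inch '[[1,0.03,0.002,0,0],[1,0.06,0.004,0,0],[1,0.09,0.006,0,0],[1,0.12,0.008,0,0],[1,0.142,0.01,0,0]]' 30 | sed -n 5,6p
python3 -m inch '[[1,0.03,0.002,0,0],[1,0.06,0.004,0,0],[1,0.09,0.006,0,0],[1,0.12,0.008,0,0],[1,0.143,0.01,0,0]]' 30| sed -n 5,6p
python3 -m inch '[[1,0,0,0,3],[1,0,0,0,6.7],[1,0,0,0.01,6.7],[1,0,0,0.025,6.7],[1,0,0,0.025,6.7]]' 30
python3 -m inch '[[1,0,0,0,0],[1,0,0,0,0]]' 30 >/dev/null
python3 go.py 0.596 0.030 .165 9
python3 - <<'E'
from h import *
np.set_printoptions(precision=4,suppress=True)
for n in("side","top"):
  p=cam(n)
  save(p,n+"_over.png",(200,150,320,260) if n=="top" else (210,130,330,240),5)
  for q in("band_tip_a","band_crest","notch_left","stud_left","bed_foot"):
    print(n,q,[(np.round(d["at"],1),round(d["score"],2),dep(p,d["at"])) for d in ctrl.tip_of(q,p) if 200<d["at"][0]<320])
a=cv2.imread("pics/top_over.png");b=cv2.imread("pics/side_over.png")
m=np.hstack([a,b]);cv2.imwrite("pics/over.png",cv2.resize(m,None,fx=.66,fy=.66,interpolation=cv2.INTER_AREA))
E
```

```text
opening: 0.082
finger_force: 31.9
opening: 0.086
finger_force: 31.9
time: 22.98
eef_pos: [0.5946, 0.0299, 0.1678]
tcp_rot: [0.649, 0.761, -0.002, -0.003]
contact_force: [-0.2, 0.3, -1.7]
opening: 0.082
finger_force: 31.9
t 23.15 pos [0.5968 0.0295 0.1719] yaw 9.04 shift [ 0.0006 -0.0008  0.0069] turn 0.04 F [ 0.2512 -0.0044  0.2555] open 6.939354119212168 31.888561248779297
side band_tip_a [(array([292.6, 189.2]), 0.77, array([ 0.4967, -0.0419,  0.1776])), (array([301.2, 213.7]), 0.71, array([ 0.4807, -0.1992,  0.0006])), (array([293.5, 150. ]), 0.45, array([ 0.5373, -0.5782, -0.0001])), (array([266.3, 142.6]), 0.42, array([ 0.6373, -0.6184,  0.0002])), (array([242.4, 223.5]), 0.21, array([0.6095, 0.0001, 0.0968]))]
side band_crest [(array([253.7, 158.2]), 0.67, array([0.5724, 0.0541, 0.3049])), (array([284.8, 257.4]), 0.61, array([0.4988, 0.0803, 0.0719]))]
side notch_left [(array([287.4, 259.7]), 0.59, array([0.4928, 0.0793, 0.065 ]))]
side stud_left [(array([243.4, 201.8]), 0.62, array([0.5987, 0.0384, 0.1849])), (array([239. , 239.4]), 0.58, array([0.6019, 0.0838, 0.1143])), (array([300.4, 215.3]), 0.35, array([ 0.4822, -0.1898,  0.0015]))]
side bed_foot [(array([286.5, 248.1]), 0.8, array([0.5013, 0.0112, 0.0433]))]
top band_tip_a [(array([261.6, 238.2]), 0.53, array([ 0.4917, -0.0414,  0.0084]))]
top band_crest []
top notch_left []
top stud_left [(array([222.1, 200.1]), 0.9, array([0.5828, 0.0617, 0.18  ]))]
top bed_foot [(array([239.6, 232.2]), 0.86, array([ 0.4778, -0.0091,  0.4704]))]
```

View pics/over.png

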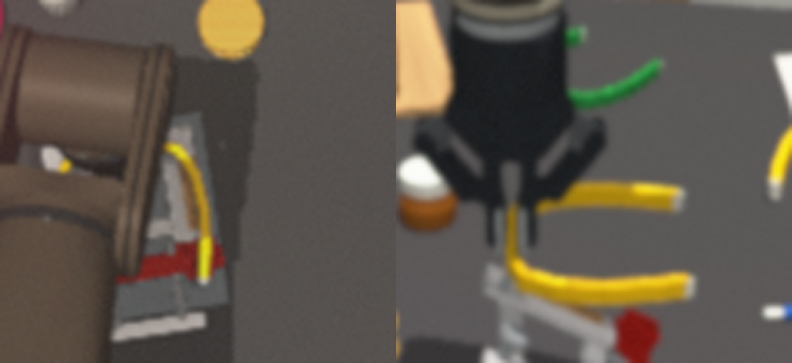

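In the top half, the near yellow leg and its cap at panel (204,281) line up over the right notch at (205,258). In the side half, the band is level above the cradle with caps at (679,200) and (690,287). I'll check the tip midline against the bed's midline numerically.

```bash
python3 - <<'E'
from h import *
np.set_printoptions(precision=4,suppress=True)
s=cam("side");t=cam("top")
a=atz(s,(295.8,190.6),.177);b=atz(s,(299.1,217),.177);c=atz(t,(261.8,235.2),.177)
print("side far",a,"near",b,"dist",np.linalg.norm(a-b),"top right tip",c)
y=np.radians(9.0);ex=np.array([np.cos(y),np.sin(y)]);ey=np.array([-ex[1],ex[0]]);f=np.array([.509,.0165])
for n,P in(("sideR",a),("sideL",b),("topR",c)): print(n,"bed lateral",(P[:2]-f)@ey,"along",(P[:2]-f)@ex)
# same-camera references: notch centres
for n,u,cam_,z in(("topNR",(259.1,229.0),t,.064),("topNL",(223.1,235.2),t,.064),("sideNL",(284.8,257.6),s,.064),("sideNR",(282.2,230.4),s,.064),("headL top",(222,199.75),t,.132),("headR top",(250.5,195.75),t,.132)):
    P=atz(cam_,u,z); print(n,P[:2],"lat",(P[:2]-f)@ey,"along",(P[:2]-f)@ex)
T=np.array([.5968,.0295]);print("tcp lat",(T-f)@ey,"along",(T-f)@ex)
E
```

```text
side far [ 0.4888 -0.0378  0.177 ] near [0.4724 0.067  0.177 ] dist 0.10613884002334523 top right tip [ 0.4904 -0.0466  0.177 ]
sideR bed lateral -0.05048532834425738 along -0.02843391306785366
sideL bed lateral 0.05565337080698432 along -0.0282609853850608
topR bed lateral -0.05941949229844057 along -0.028258689595638677
topNR [ 0.5153 -0.0352] lat -0.0520601607147996 along -0.0019118130779251213
topNL [0.4956 0.069 ] lat 0.05396574466640012 along -0.005045782173063661
sideNL [0.4995 0.0716] lat 0.055946778096437735 along -0.0007281398219738304
sideNR [ 0.5169 -0.0301] lat -0.04726657263756626 along 0.0004826852588634459
headL top [0.5902 0.0674] lat 0.037565844225540525 along 0.08817560133422651
headR top [ 0.6026 -0.0118] lat -0.0426314807208046 along 0.08804960506194187
tcp lat -0.0008949976027954803 along 0.08875268434977608
```

```bash

python3 -m inch '[[1,0.003,0,0.01,0],[1,0.003,0,0.02,0],[1,0.003,0,0.028,0],[1,0.003,0,0.032,0],[1,0.003,0,0.032,0]]' 30
python3 -m inch '[[1,0,0,0.001,0],[1,0,0,0.002,0],[1,0,0,0.003,0],[1,0,0,0.003,0],[1,0,0,0.003,0]]' 30|sed -n '2p;4p'
python3 -m inch '[[1,0,0,0.001,0],[1,0,0,0.002,0],[1,0,0,0.002,0],[1,0,0,0.002,0],[1,0,0,0.002,0]]' 30|sed -n '2p;4p'
python3 go.py 0.596 0.030 .165 9
```

```text
time: 24.27
eef_pos: [0.5957, 0.0329, 0.1389]
tcp_rot: [0.649, 0.761, -0.001, -0.001]
contact_force: [0.1, -0.4, -0.5]
opening: 0.079
finger_force: 31.9
eef_pos: [0.5965, 0.0328, 0.1384]
contact_force: [-3.6, 1.0, 5.7]
eef_pos: [0.5966, 0.0329, 0.1381]
contact_force: [-6.2, 1.2, 11.6]
t 25.1 pos [0.5966 0.0329 0.1381] yaw 9.03 shift [-0.0027 -0.0011 -0.0269] turn 0.03 F [-6.2431  1.2207 11.6161] open 7.243714023475773 33.45765173435211
```

```bash

python3 -m inch '[[0.96,0,0,-0.003,0],[0.935,0,0,-0.003,0],[0.93,0,0,-0.003,0],[0.925,0,0,-0.003,0],[0.92,0,0,-0.003,0]]' 20|sed -n '2p;4,6p'
python3 -m inch '[[0.917,0,0,0,0],[0.914,0,0,0,0],[0.912,0,0,0,0],[0.910,0,0,0,0],[0.908,0,0,0,0]]' 20|sed -n '2p;4,6p'
python3 -m inch '[[0.906,0,0,0,0],[0.904,0,0,0,0],[0.902,0,0,0,0],[0.900,0,0,0,0],[0.898,0,0,0,0]]' 20|sed -n '2p;4,6p'
python3 -m inch '[[0.896,0,0,0.001,0],[0.894,0,0,0.002,0],[0.892,0,0,0.004,0],[0.890,0,0,0.006,0],[0.889,0,0,0.008,0]]' 20|sed -n '2p;4,6p'
python3 tilt.py
```

```text
eef_pos: [0.5971, 0.0327, 0.1389]
contact_force: [-1.1, -0.2, 4.1]
opening: 0.079
finger_force: 32.5
eef_pos: [0.5967, 0.0327, 0.1385]
contact_force: [0.5, 0.4, 4.9]
opening: 0.093
finger_force: 4.8
eef_pos: [0.5959, 0.0327, 0.1379]
contact_force: [0.3, -1.0, 3.3]
opening: 0.101
finger_force: 2.1
eef_pos: [0.5959, 0.0328, 0.1296]
contact_force: [-1.3, -1.5, 2.4]
opening: 0.114
finger_force: 1.4
26.8167 [0.59581524 0.03282979 0.12921467]
band_crest [254.5 159.7] 0.66 [0.5694 0.0621 0.306 ]
band_crest [359.1 164.5] 0.6 [ 0.3174 -0.463   0.0264]
band_tip_a [294.  206.7] 0.97 [ 0.491  -0.0341  0.134 ]
band_tip_a [368.  195.6] 0.75 [ 0.294  -0.2916  0.0201]
band_tip_a [299.  236.4] 0.73 [0.4699 0.0727 0.129 ]
band_tip_a [285.9 232.2] 0.56 [0.4987 0.0775 0.141 ]
```

```bash

python3 -m inch '[[0.887,0,0,0.001,0],[0.885,0,0,0.002,0],[0.883,0,0,0.003,0],[0.881,0,0,0.004,0],[0.879,0,0,0.004,0]]' 20|sed -n '2p;4,6p'
python3 -m inch '[[0.877,0,0,0,0],[0.875,0,0,0,0],[0.873,0,0,0,0],[0.871,0,0,0,0],[0.869,0,0,0,0]]' 20|sed -n '2p;4,6p'
python3 -m inch '[[0.867,0,0,0,0],[0.865,0,0,0,0],[0.863,0,0,0,0],[0.861,0,0,0,0],[0.859,0,0,0,0]]' 20|sed -n '2p;4,6p'
python3 -m inch '[[0.857,0,0,0,0],[0.855,0,0,0,0],[0.853,0,0,0,0],[0.851,0,0,0,0],[0.849,0,0,0,0]]' 20|sed -n '2p;4,6p'
python3 tilt.py
```

```text
eef_pos: [0.5961, 0.0328, 0.1259]
contact_force: [-2.0, -0.1, 1.7]
opening: 0.119
finger_force: 1.1
eef_pos: [0.5967, 0.0328, 0.1264]
contact_force: [-0.2, 0.1, 0.3]
opening: 0.133
finger_force: 1.1
eef_pos: [0.5965, 0.0327, 0.1263]
contact_force: [0.3, -0.2, 1.0]
opening: 0.14
finger_force: 1.0
eef_pos: [0.5964, 0.0328, 0.1263]
contact_force: [-0.4, -0.2, -1.0]
opening: 0.156
finger_force: 0.9
28.6333 [0.59638822 0.03276468 0.12629771]
band_crest [245.  215.2] 0.6 [0.594  0.0476 0.1556]
band_crest [254.2 157.8] 0.49 [0.5695 0.0653 0.3121]
band_tip_a [370.4 194.4] 0.81 [ 0.2874 -0.2936  0.0236]
band_tip_a [292.3 244. ] 0.7 [0.4837 0.0753 0.1082]
band_tip_a [243.2 217.8] 0.43 [0.597  0.0539 0.1525]
```

```bash

python3 -m inch '[[0.847,0,0,0,0],[0.845,0,0,0,0],[0.843,0,0,0,0],[0.841,0,0,0,0],[0.839,0,0,0,0]]' 20|sed -n '2p;4,6p'
python3 -m inch '[[0.837,0,0,0,0],[0.835,0,0,0,0],[0.833,0,0,0,0],[0.831,0,0,0,0],[0.829,0,0,0,0]]' 20|sed -n '2p;4,6p'
python3 tilt.py
python3 -m inch '[[0.827,0,0,0,0],[0.825,0,0,0,0],[0.823,0,0,0,0],[0.821,0,0,0,0],[0.819,0,0,0,0]]' 20|sed -n '2p;4,6p'
python3 -m inch '[[0.817,0,0,0,0],[0.815,0,0,0,0],[0.813,0,0,0,0],[0.811,0,0,0,0],[0.809,0,0,0,0]]' 20|sed -n '2p;4,6p'
python3 tilt.py
```

```text
eef_pos: [0.5964, 0.0328, 0.1263]
contact_force: [0.7, -0.6, -0.0]
opening: 0.159
finger_force: 0.9
eef_pos: [0.5965, 0.0328, 0.1264]
contact_force: [0.2, 0.6, 0.0]
opening: 0.171
finger_force: 0.9
29.6167 [0.59647587 0.03274781 0.12637974]
band_crest [244.8 211.1] 0.97 [0.595  0.0435 0.1637]
band_crest [256.2 156.7] 0.64 [0.5663 0.0598 0.312 ]
band_crest [283.9 228.9] 0.29 [ 0.512  -0.0211  0.0757]
band_tip_a [291.9 247.9] 0.88 [0.4842 0.0745 0.0964]
band_tip_a [286.8 222.6] 0.76 [ 0.5063 -0.0292  0.0894]
band_tip_a [290.4 147.4] 0.65 [ 0.546  -0.5493  0.0239]
eef_pos: [0.5963, 0.0327, 0.1263]
contact_force: [-1.4, -0.3, -0.1]
opening: 0.18
finger_force: 0.4
eef_pos: [0.5964, 0.0328, 0.1263]
contact_force: [-0.9, 0.1, -0.4]
opening: 0.189
finger_force: 0.4
30.6 [0.59640591 0.03272748 0.12629663]
band_crest [241.4 214.3] 0.77 [0.6014 0.0511 0.1597]
band_crest [357.7 165.5] 0.64 [ 0.3215 -0.462   0.0229]
band_crest [255.5 158. ] 0.42 [0.5676 0.0604 0.3092]
band_tip_a [286.8 226.9] 0.93 [ 0.5057 -0.0276  0.0777]
band_tip_a [290.6 252.9] 0.68 [0.4866 0.0748 0.0819]
band_tip_a [292.  146.7] 0.53 [ 0.5416 -0.561   0.021 ]
band_tip_a [262.2 224.7] 0.49 [ 0.5634 -0.0099  0.091 ]
```

```bash

python3 -m inch '[[0.808,0,0.0008,0,0],[0.807,0,0.0016,0,0],[0.806,0,0.0024,0,0],[0.805,0,0.003,0,0],[0.804,0,0.003,0,0]]' 20|sed -n '2p;4,6p'
python3 -m inch '[[0.802,0,0,0,0],[0.800,0,0,0,0],[0.798,0,0,0,0],[0.796,0,0,0,0],[0.794,0,0,0,0]]' 20|sed -n '2p;4,6p'
python3 tilt.py
python3 -m inch '[[0.792,0,0,0,0],[0.790,0,0,0,0],[0.788,0,0,0,0],[0.786,0,0,0,0],[0.784,0,0,0,0]]' 20|sed -n '2p;4,6p'
python3 tilt.py
```

```text
eef_pos: [0.5994, 0.0332, 0.1267]
contact_force: [-4.6, -0.7, 3.8]
opening: 0.194
finger_force: 1.9
eef_pos: [0.5993, 0.0332, 0.1263]
contact_force: [-5.6, -1.0, 3.0]
opening: 0.209
finger_force: 1.9
31.5833 [0.59932476 0.03322708 0.12631719]
band_crest [244.4 213.1] 0.95 [0.5969 0.0389 0.155 ]
band_crest [360.2 166.4] 0.73 [ 0.3133 -0.461   0.0209]
band_crest [254.8 157.4] 0.66 [0.5688 0.0623 0.3115]
band_tip_a [294.9 245.9] 0.81 [0.4779 0.0712 0.1002]
band_tip_a [287.7 219.6] 0.71 [ 0.5044 -0.0302  0.0978]
band_tip_a [242.5 216.8] 0.65 [0.598  0.0565 0.157 ]
eef_pos: [0.5994, 0.0333, 0.1262]
contact_force: [-3.0, -0.6, 2.2]
opening: 0.216
finger_force: 1.5
32.15 [0.59938877 0.03323414 0.12613512]
band_crest [244.  213.2] 0.94 [0.5971 0.0426 0.1573]
band_crest [359.7 166.2] 0.9 [ 0.3151 -0.4599  0.0221]
band_crest [255.  158.1] 0.45 [0.5687 0.06   0.3086]
band_tip_a [288.8 147.7] 0.72 [ 0.5513 -0.5482  0.0229]
band_tip_a [293.8 247. ] 0.71 [0.4802 0.0724 0.0978]
band_tip_a [290.  221.8] 0.56 [ 0.4987 -0.0306  0.0915]
```

```bash

python3 -m inch '[[0.784,0,-0.001,0,0],[0.786,0,-0.002,0,0],[0.788,0,-0.003,0,0],[0.788,0,-0.003,0,0],[0.788,0,-0.003,0,0]]' 20|sed -n '2p;4,6p'
python3 tilt.py
python3 -m inch '[[0.786,0,0,0,0],[0.784,0,0,0,0],[0.782,0,0,0,0],[0.780,0,0,0,0],[0.778,0,0,0,0]]' 20|sed -n '2p;4,6p'
python3 tilt.py
```

```text
eef_pos: [0.5965, 0.0327, 0.1263]
contact_force: [-0.7, -1.3, -0.3]
opening: 0.212
finger_force: 0.4
32.7167 [0.59650239 0.03274287 0.12631694]
band_crest [358.2 164.7] 0.81 [ 0.3202 -0.4628  0.0255]
band_crest [245.8 214.5] 0.77 [0.5926 0.0453 0.156 ]
band_crest [254.5 157.1] 0.47 [0.5691 0.0638 0.3129]
band_tip_a [290.9 253.7] 0.89 [0.4859 0.0736 0.0787]
band_tip_a [284.2 227. ] 0.62 [ 0.5118 -0.025   0.0786]
eef_pos: [0.5964, 0.0328, 0.1263]
contact_force: [0.0, -1.1, -0.1]
opening: 0.221
finger_force: 0.3
33.2833 [0.59642976 0.03278064 0.1263036 ]
band_crest [360.9 165.4] 0.95 [ 0.3115 -0.4614  0.0245]
band_crest [243.7 214.4] 0.82 [0.5966 0.0489 0.1583]
band_crest [252.8 157.8] 0.53 [0.5719 0.0683 0.3135]
band_tip_a [283.6 227.7] 0.71 [ 0.5131 -0.0233  0.0776]
band_tip_a [286.8 251.7] 0.67 [0.4952 0.075  0.0845]
```

```bash
python3 - <<'E'
from h import *
p=cam("side");save(p,"fit.png",(220,185,320,275),7)
y=np.radians(9.1);f=np.array([.509,.0165,.055])
B=R.from_euler('zy',[np.degrees(y),-30],degrees=True).as_matrix()
for X in((4.5,53,8),(4.5,-53,8),(0,53,16),(113,0,8),(115.7,40,22.5),(115.7,-40,22.5)):
    u=proj(p,f+B@(np.array(X)/1e3))[0];print(X,u,(u-[220,185])*7)
E
```

```text
(4.5, 53, 8) [283.95139897 258.28791897] [447.65979279 513.01543276]
(4.5, -53, 8) [282.78262566 227.79374068] [439.47837963 299.55618476]
(0, 53, 16) [287.46276837 256.82223076] [472.23937858 502.75561529]
(113, 0, 8) [242.98621225 225.11827605] [160.90348574 280.82793233]
(115.7, 40, 22.5) [244.36717899 232.1769189 ] [170.57025294 330.2384323 ]
(115.7, -40, 22.5) [245.55252684 209.44271827] [178.86768785 171.0990279 ]
```

View pics/fit.png

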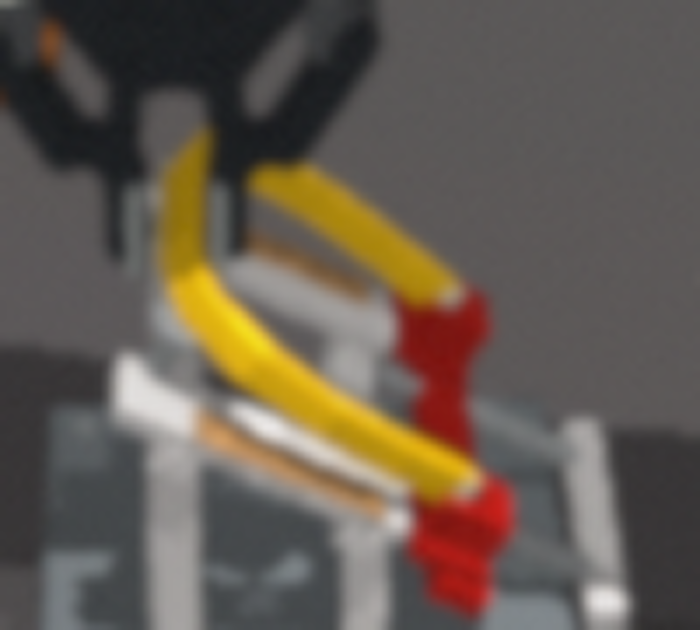

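The side crop shows the band tilted on to the stud heads near (175,310), with the crest between the fingers. The caps, at (468,483) and (452,297), are sitting in the red notches, partly hidden by their walls. I'll loosen the fork slightly so it settles, then measure again.

```bash

python3 -m inch '[[0.775,0,0,0,0],[0.77,0,0,0,0],[0.765,0,0,0,0],[0.76,0,0,0,0],[0.755,0,0,0,0]]' 20|sed -n '2p;4,6p'
cat > cap.py <<'E'
from h import *
p=cam("side");y=9.1;f=np.array([.509,.0165,.055])
B=R.from_euler('zy',[y,-30],degrees=True).as_matrix()
h=cv2.cvtColor(p["pixels"],cv2.COLOR_RGB2HSV);m=((h[...,0]>20)&(h[...,0]<36)&(h[...,1]>110)&(h[...,2]>70))
rr,cc=np.nonzero(m[185:275,225:300]);rr+=185;cc+=225
Q=[]
for r,c in zip(rr,cc):
    d=p["depth"][r,c]
    if d>0: o,v=ray(p,(c,r)); Q.append(B.T@(o+v*d-f)*1000)
Q=np.array(Q);Q=Q[(Q[:,2]>-5)&(Q[:,2]<80)&(abs(Q[:,1])<80)]
L=Q[Q[:,1]>30];Rr=Q[Q[:,1]<-30]
for n,S in(("L",L),("R",Rr)):
    k=np.argsort(S[:,0])
    # band line fit of leg: z vs x on the leg
    a=np.polyfit(S[:,0],S[:,2],1); lo=S[k[:12]]
    print(n,len(S),"slope deg %.1f z@10=%.1f z@100=%.1f"%(np.degrees(np.arctan(a[0])),np.polyval(a,10),np.polyval(a,100)),"lowest x",np.round(lo.mean(0),1))
S=Q[abs(Q[:,1])<25]; 
if len(S): print("crest",np.round(np.median(S,0),1),np.round(np.percentile(S[:,0],[5,95]),1),np.round(np.percentile(S[:,2],[5,95]),1))
for q in("band_tip_a",): print([np.round(d["at"],1) for d in ctrl.tip_of(q,p) if 270<d["at"][0]<305])
E
python3 cap.py
```

```text
eef_pos: [0.5965, 0.0328, 0.1264]
contact_force: [-0.4, 0.5, 0.1]
opening: 0.245
finger_force: 0.2
L 338 slope deg 11.4 z@10=18.0 z@100=36.1 lowest x [15.8 54.6 18.7]
R 207 slope deg 10.5 z@10=6.9 z@100=23.6 lowest x [ 15.4 -52.3   8.8]
crest [123.2   4.6  40.7] [109.5 126.4] [31.9 71.2]
[array([288.8, 148.2]), array([284.1, 230.8]), array([282.9, 257.5])]
```

The band's slope relative to the bed is 11°, as predicted for the tips in the notches and the crest on the heads, and the caps are now at the notch pixels. Next I raise the fork so the outer fingertip faces mid-crest, then push down the slope by feel.

```bash

python3 -m inch '[[0.755,0,0,-0.006,0],[0.755,0,0,-0.012,0],[0.755,0,0,-0.018,0],[0.755,0,0,-0.018,0],[0.755,0,0,-0.018,0]]' 60|sed -n '2p;4,6p'
python3 -m inch '[[0.755,0,-0.002,0,0],[0.755,0,-0.004,0,0],[0.755,0,-0.005,0,0],[0.755,0,-0.005,0,0],[0.755,0,-0.005,0,0]]' 60|sed -n '2p;4,6p'
python3 -m inch '[[0.755,0,-0.001,0,0],[0.755,0,-0.002,0,0],[0.755,0,-0.003,0,0],[0.755,0,-0.003,0,0],[0.755,0,-0.003,0,0]]' 60|sed -n '2p;4,6p'
python3 -m inch '[[0.755,0,-0.001,0.0005,0],[0.755,0,-0.002,0.001,0],[0.755,0,-0.003,0.0015,0],[0.755,0,-0.003,0.0015,0],[0.755,0,-0.003,0.0015,0]]' 60|sed -n '2p;4,6p'
python3 cap.py
```

```text
eef_pos: [0.5971, 0.0327, 0.1456]
contact_force: [-0.9, -0.5, 0.0]
opening: 0.248
finger_force: 0.0
eef_pos: [0.5913, 0.032, 0.1441]
contact_force: [0.5, 0.1, -0.1]
opening: 0.244
finger_force: 0.0
eef_pos: [0.5885, 0.0315, 0.1443]
contact_force: [0.7, -1.0, 0.6]
opening: 0.245
finger_force: 0.0
eef_pos: [0.5858, 0.0312, 0.1431]
contact_force: [1.4, 1.3, 1.2]
opening: 0.245
finger_force: 0.4
L 329 slope deg 11.6 z@10=18.0 z@100=36.4 lowest x [16.5 56.8 21.1]
R 190 slope deg 15.0 z@10=5.9 z@100=30.1 lowest x [ 14.  -52.8  10.6]
crest [118.7   2.   40.3] [108.2 121.3] [31.5 67.8]
[array([286.4, 256.9]), array([281. , 234.4]), array([283.4, 232.8]), array([291.8, 146.6])]
```

```bash

python3 -m inch '[[0.755,0,-0.001,0.0006,0],[0.755,0,-0.002,0.0012,0],[0.755,0,-0.003,0.0017,0],[0.755,0,-0.0035,0.002,0],[0.755,0,-0.0035,0.002,0]]' 60|sed -n '1,2p;4,6p'
python3 -m inch '[[0.755,0,-0.001,0.0006,0],[0.755,0,-0.002,0.0012,0],[0.755,0,-0.003,0.0017,0],[0.755,0,-0.0035,0.002,0],[0.755,0,-0.0035,0.002,0]]' 60|sed -n '1,2p;4,6p'
python3 cap.py
```

```text
time: 36.13
eef_pos: [0.5826, 0.0306, 0.1413]
contact_force: [3.4, 1.3, 2.5]
opening: 0.245
finger_force: 1.7
time: 36.55
eef_pos: [0.5792, 0.0299, 0.1393]
contact_force: [3.7, 3.1, 2.6]
opening: 0.246
finger_force: 2.6
L 326 slope deg 11.6 z@10=19.4 z@100=37.9 lowest x [ 9.  56.6 19.4]
R 187 slope deg 15.2 z@10=7.5 z@100=32.0 lowest x [  6.8 -53.4   8.9]
crest [111.3   1.9  41.1] [ 95.6 114. ] [31.8 68.8]
[array([285. , 231.9]), array([289.6, 258.9]), array([290.9, 145.3])]
```

```bash

python3 -m inch '[[0.755,0,-0.001,0.0006,0],[0.755,0,-0.002,0.0012,0],[0.755,0,-0.003,0.0017,0],[0.755,0,-0.0035,0.002,0],[0.755,0,-0.0035,0.002,0]]' 60|sed -n '1,2p;4,6p'
python3 -m inch '[[0.755,0,-0.001,0.0006,0],[0.755,0,-0.002,0.0012,0],[0.755,0,-0.003,0.0017,0],[0.755,0,-0.003,0.0017,0],[0.755,0,-0.003,0.0017,0]]' 60|sed -n '1,2p;4,6p'
python3 cap.py
```

```text
time: 37.07
eef_pos: [0.5761, 0.0294, 0.1375]
contact_force: [5.0, 3.0, 5.0]
opening: 0.245
finger_force: 3.5
time: 37.48
eef_pos: [0.5739, 0.0291, 0.1365]
contact_force: [5.8, 3.0, 5.1]
opening: 0.246
finger_force: 4.1
L 326 slope deg 11.3 z@10=21.0 z@100=39.1 lowest x [ 4.2 57.2 21. ]
R 190 slope deg 15.2 z@10=9.4 z@100=33.9 lowest x [  1.3 -53.2   8.9]
crest [105.7   3.2  40.9] [ 88.8 107.6] [32.7 62.5]
[array([293.6, 258.9]), array([287.4, 234.5]), array([290.1, 148.5])]
```

```bash

python3 -m inch '[[0.755,0,-0.001,0.0006,0],[0.755,0,-0.0017,0.001,0],[0.755,0,-0.0026,0.0015,0],[0.755,0,-0.0026,0.0015,0],[0.755,0,-0.0026,0.0015,0]]' 60|sed -n '1,2p;4,6p'
python3 cap.py
python3 -m inch '[[0.755,0,-0.0005,0.0003,0],[0.755,0,-0.0009,0.0005,0],[0.755,0,-0.0009,0.0005,0],[0.755,0,-0.0009,0.0005,0]]' 60|sed -n '1,2p;4,6p'
python3 cap.py
```

```text
time: 38.0
eef_pos: [0.572, 0.0287, 0.1355]
contact_force: [5.9, 4.0, 5.1]
opening: 0.246
finger_force: 4.6
L 330 slope deg 11.4 z@10=21.5 z@100=39.6 lowest x [ 0.4 57.  19.4]
R 197 slope deg 15.3 z@10=9.8 z@100=34.3 lowest x [ -1.9 -52.5   9.2]
crest [103.2   2.5  40.8] [ 87.1 105.9] [33.2 60.6]
[array([285.3, 232.8]), array([295.4, 259.4]), array([290.8, 146.5])]
time: 38.43
eef_pos: [0.5714, 0.0286, 0.1352]
contact_force: [8.1, 3.8, 6.0]
opening: 0.242
finger_force: 4.8
L 328 slope deg 11.5 z@10=21.5 z@100=39.8 lowest x [ 0.3 56.6 20.8]
R 196 slope deg 15.4 z@10=9.9 z@100=34.8 lowest x [ -2.9 -53.7   9.5]
crest [102.3   4.4  40.4] [ 86.8 105. ] [32.7 67. ]
[array([285.6, 235.6]), array([290.6, 259.2]), array([289.6, 146.7])]
```

```bash

python3 -m inch '[[0.755,0,-0.0005,0.0003,0],[0.755,0,0,0.0012,0],[0.755,0,0.0005,0.0021,0],[0.755,0,0.001,0.003,0],[0.755,0,0.0015,0.0038,0]]' 60|sed -n '1,2p;4,6p'
python3 cap.py
python3 -m inch '[[0.755,0,0.0005,0.0009,0],[0.755,0,0.001,0.0018,0],[0.755,0,0.0015,0.0026,0],[0.755,0,0.002,0.0035,0],[0.755,0,0.002,0.0035,0]]' 60|sed -n '1,2p;4,6p'
python3 cap.py
```

```text
time: 38.95
eef_pos: [0.5734, 0.0289, 0.1317]
contact_force: [7.4, 3.7, 6.0]
opening: 0.241
finger_force: 5.2
L 324 slope deg 9.7 z@10=20.7 z@100=36.0 lowest x [ 0.3 56.8 20.7]
R 200 slope deg 12.6 z@10=9.6 z@100=29.6 lowest x [ -2.7 -52.9  10.2]
crest [102.9   4.   37.4] [ 89.6 105.3] [27.9 69. ]
[array([293.9, 259.2]), array([287.6, 234.9]), array([290.5, 148.6])]
time: 39.47
eef_pos: [0.5758, 0.0293, 0.1284]
contact_force: [9.2, 4.4, 6.8]
opening: 0.243
finger_force: 5.5
L 337 slope deg 8.1 z@10=19.6 z@100=32.4 lowest x [-1.9 55.2 20.5]
R 195 slope deg 11.0 z@10=8.7 z@100=26.2 lowest x [ -2.7 -53.1   9.1]
crest [103.6   4.   33.2] [ 88.8 105.7] [25.2 64. ]
[array([293.4, 259.1]), array([287.3, 234.4]), array([292.5, 146.6])]
```

```bash

python3 -m inch '[[0.755,0,0.0006,0.0008,0],[0.755,0,0.0012,0.0016,0],[0.755,0,0.0018,0.0024,0],[0.755,0,0.0024,0.0032,0],[0.755,0,0.0024,0.0032,0]]' 60|sed -n '1,2p;4,6p'
python3 -m inch '[[0.755,0,0.0005,0.0009,0],[0.755,0,0.001,0.0018,0],[0.755,0,0.0015,0.0026,0],[0.755,0,0.002,0.0035,0],[0.755,0,0.002,0.0035,0]]' 60|sed -n '1,2p;4,6p'
python3 cap.py
```

```text
time: 39.98
eef_pos: [0.578, 0.0297, 0.125]
contact_force: [8.0, 4.3, 5.7]
opening: 0.247
finger_force: 5.3
time: 40.4
eef_pos: [0.5802, 0.03, 0.1216]
contact_force: [8.7, 4.8, 6.3]
opening: 0.247
finger_force: 5.5
L 347 slope deg 3.9 z@10=18.2 z@100=24.3 lowest x [-1.8 55.4 20. ]
R 206 slope deg 7.1 z@10=7.1 z@100=18.3 lowest x [ -2.7 -53.2   9. ]
crest [103.8   1.4  26.4] [ 91.1 105.9] [18.8 56.5]
[array([291.9, 262.5]), array([285.9, 232.1]), array([287.8, 148.3])]
```

```bash

python3 -m inch '[[0.755,0,0.0005,0.0009,0],[0.755,0,0.001,0.0018,0],[0.755,0,0.0015,0.0026,0],[0.755,0,0.002,0.0035,0],[0.755,0,0.002,0.0035,0]]' 60|sed -n '1,2p;4,6p'
python3 -m inch '[[0.755,0,0.0005,0.0009,0],[0.755,0,0.001,0.0018,0],[0.755,0,0.0015,0.0026,0],[0.755,0,0.0015,0.0026,0],[0.755,0,0.0015,0.0026,0]]' 60|sed -n '1,2p;4,6p'
python3 cap.py
```

```text
time: 40.92
eef_pos: [0.5822, 0.0304, 0.1181]
contact_force: [8.7, 4.9, 5.2]
opening: 0.242
finger_force: 5.5
time: 41.33
eef_pos: [0.5837, 0.0307, 0.1155]
contact_force: [9.2, 4.1, 6.0]
opening: 0.243
finger_force: 5.5
L 329 slope deg 0.7 z@10=17.1 z@100=18.2 lowest x [-0.  55.8 17.4]
R 212 slope deg 3.2 z@10=5.8 z@100=10.8 lowest x [ -1.9 -53.3   6.8]
crest [104.   -0.4  19.3] [ 87.6 106.5] [12.5 52. ]
[array([294.7, 262.7]), array([285. , 233.9]), array([292.4, 148.1])]
```

```bash

python3 -m inch '[[0.755,0,0.0005,0.0009,0],[0.755,0,0.001,0.0018,0],[0.755,0,0.001,0.0018,0],[0.755,0,0.001,0.0018,0]]' 60|sed -n '1,2p;4,6p'
python3 cap.py
python3 -m inch '[[0.755,0,0.0005,0.0009,0],[0.755,0,0.001,0.0018,0],[0.755,0,0.001,0.0018,0],[0.755,0,0.001,0.0018,0]]' 60|sed -n '1,2p;4,6p'
python3 cap.py
```

```text
time: 41.77
eef_pos: [0.5846, 0.0309, 0.1137]
contact_force: [8.6, 4.6, 5.4]
opening: 0.251
finger_force: 5.5
L 318 slope deg -0.1 z@10=16.7 z@100=16.6 lowest x [-0.1 55.5 17.3]
R 209 slope deg 2.9 z@10=5.0 z@100=9.5 lowest x [ -2.2 -53.6   6.4]
crest [104.4  -0.8  17.1] [ 91.4 106.2] [ 7.3 49.2]
[array([296.4, 259.7]), array([293. , 146.9]), array([288.2, 233.5])]
time: 42.2
eef_pos: [0.5854, 0.031, 0.1123]
contact_force: [8.0, 5.7, 8.0]
opening: 0.247
finger_force: 5.3
L 326 slope deg -0.7 z@10=16.5 z@100=15.4 lowest x [-0.7 55.7 18.2]
R 206 slope deg 1.6 z@10=5.4 z@100=8.0 lowest x [ -2.  -53.5   7.4]
crest [103.7  -1.8  16.3] [ 91.2 106.7] [ 9.5 49.1]
[array([286.8, 232.9]), array([295.2, 258.7]), array([291.1, 148.3])]
```

The band is down flat on the rails, with its slope about 0° and its top at about 16 mm. I'll let it ride up the slope under the heads.

```bash

python3 -m inch '[[0.755,0,0.001,-0.0005,0],[0.755,0,0.002,-0.001,0],[0.755,0,0.003,-0.0016,0],[0.755,0,0.0035,-0.0019,0],[0.755,0,0.0035,-0.0019,0]]' 60|sed -n '1,2p;4,6p'
python3 cap.py
python3 -m inch '[[0.755,0,0.001,-0.0005,0],[0.755,0,0.002,-0.001,0],[0.755,0,0.003,-0.0016,0],[0.755,0,0.0035,-0.0019,0],[0.755,0,0.0035,-0.0019,0]]' 60|sed -n '1,2p;4,6p'
python3 cap.py
```

```text
time: 42.72
eef_pos: [0.586, 0.0311, 0.1125]
contact_force: [2.3, 2.7, 7.4]
opening: 0.243
finger_force: 3.0
L 326 slope deg -0.7 z@10=16.5 z@100=15.5 lowest x [-1.  56.2 18.3]
R 212 slope deg 1.2 z@10=5.5 z@100=7.4 lowest x [ -1.7 -52.8   7.5]
crest [104.7   2.4  16.7] [ 97.6 107. ] [ 9.9 54.2]
[array([293.4, 259.9]), array([287. , 233.6]), array([288.9, 150.6])]
time: 43.23
eef_pos: [0.5888, 0.0315, 0.1137]
contact_force: [2.7, 1.8, 5.0]
opening: 0.244
finger_force: 2.5
L 321 slope deg -0.8 z@10=16.5 z@100=15.2 lowest x [ 1.1 55.4 18.1]
R 207 slope deg 1.4 z@10=5.2 z@100=7.5 lowest x [  1.4 -53.5   7.5]
crest [107.9  -4.2  15.6] [ 96.3 110.2] [ 4.6 49.6]
[array([291.4, 259.7]), array([285.6, 232. ]), array([289.9, 149.6])]
```

```bash

python3 -m inch '[[0.755,0,0.001,-0.0005,0],[0.755,0,0.002,-0.001,0],[0.755,0,0.003,-0.0016,0],[0.755,0,0.0035,-0.0019,0],[0.755,0,0.0035,-0.0019,0]]' 60|sed -n '1,2p;4,6p'
python3 -m inch '[[0.755,0,0.001,-0.0005,0],[0.755,0,0.002,-0.001,0],[0.755,0,0.003,-0.0016,0],[0.755,0,0.0035,-0.0019,0],[0.755,0,0.0035,-0.0019,0]]' 60|sed -n '1,2p;4,6p'
python3 cap.py
python3 -m inch '[[0.755,0,0.001,-0.0005,0],[0.755,0,0.002,-0.001,0],[0.755,0,0.003,-0.0016,0],[0.755,0,0.004,-0.002,0],[0.755,0,0.004,-0.002,0]]' 60|sed -n '1,2p;4,6p'
python3 cap.py
```

```text
time: 43.75
eef_pos: [0.5921, 0.0319, 0.115]
contact_force: [2.3, -0.2, 4.0]
opening: 0.245
finger_force: 1.7
time: 44.17
eef_pos: [0.5946, 0.0326, 0.1157]
contact_force: [-0.4, -0.8, -0.2]
opening: 0.246
finger_force: 0.0
L 307 slope deg -0.8 z@10=16.9 z@100=15.6 lowest x [ 8.2 56.2 17.3]
R 195 slope deg 1.2 z@10=5.1 z@100=6.9 lowest x [  7.4 -53.7   7.1]
crest [114.   -0.7  15.8] [101.6 115.5] [ 6.4 49.9]
[array([287.4, 230.3]), array([294.7, 147.5]), array([289.5, 259.8])]
time: 44.68
eef_pos: [0.6001, 0.0333, 0.1193]
contact_force: [0.3, -0.3, 0.8]
opening: 0.243
finger_force: 0.0
L 304 slope deg -0.8 z@10=16.9 z@100=15.6 lowest x [ 8.6 55.7 18.4]
R 211 slope deg 0.4 z@10=5.6 z@100=6.1 lowest x [  6.8 -53.6   8.1]
crest [114.4  -1.6  16. ] [110.1 116. ] [ 6.5 19.2]
[array([285.7, 230.5]), array([287.9, 261.6]), array([289.8, 146.9])]
```

```bash

python3 -m inch '[[0.755,0,-0.001,-0.004,0],[0.755,0,-0.001,-0.01,0],[0.755,0,-0.001,-0.02,0],[0.755,0,-0.001,-0.035,0],[0.755,0,-0.001,-0.05,0]]' 60|sed -n '1,2p;4,6p'
python3 -m inch '[[0.755,0,0,-0.03,0],[0.755,0,0,-0.06,0],[0.755,0,0,-0.09,0],[0.755,0,0,-0.12,0],[0.755,0,0,-0.12,0]]' 60|sed -n '1,2p;4,6p'
python3 cap.py
python3 - <<'E'
from h import *
# stud-head visible above band at both studs? and toe bar mean position (red pixels) now
p=cam("side");f=np.array([.509,.0165,.055]);B=R.from_euler('zy',[9.1,-30],degrees=True).as_matrix()
im=p["pixels"].astype(int)
for s in(1,-1):
    u=proj(p,f+B@np.array([.1157,.04*s,.0225]))[0].round().astype(int)
    w=im[u[1]-6:u[1]+7,u[0]-6:u[0]+7];print(s,u);print("\n".join("".join("Y" if (x[0]>x[2]*2 and x[1]>x[2]*1.6) else "W" if x.min()>110 else "." for x in r) for r in w))
for q in("band","spare"): print(q,[(np.round(d["at"],0),round(d["score"],2)) for d in ctrl.spot_in(q,p)])
E
```

```text
time: 45.2
eef_pos: [0.5987, 0.0331, 0.1703]
contact_force: [-0.3, 0.4, -0.6]
opening: 0.243
finger_force: 0.0
time: 45.62
eef_pos: [0.6019, 0.0329, 0.2991]
contact_force: [0.6, -1.2, 0.5]
opening: 0.245
finger_force: 0.0
L 300 slope deg -0.8 z@10=17.0 z@100=15.6 lowest x [ 8.6 55.7 18.4]
R 246 slope deg 0.7 z@10=5.5 z@100=6.5 lowest x [  8.  -52.4   8. ]
crest [114.3  -1.7  15. ] [109.4 115.7] [ 6.5 18.5]
[array([286. , 229.2]), array([289.2, 257.6]), array([290.2, 150.5])]
1 [244 232]
....YYYYY....
....YYYYY....
.....WWWWW...
....WWWWWWW..
....WWWWWWWW.
....WWWWWWWWW
.....WWWWWWWW
.....WWWWWWWW
......WWWWW..
WW........YYY
WWWW...YYYYYY
WWWWW..YYYYYY
WWWWW.YYYYYYY
-1 [246 209]
.............
.............
.............
.............
.............
.............
....WWW......
WWWWWWWW.....
WWWWWWWWW....
WWWWWWWW...YY
WWWWW.....YYY
WWWW.....YYYY
WWW..YYYYYYYY
band [(array([361., 174.]), 0.88), (array([258., 241.]), 0.8), (array([270., 155.]), 0.56)]
spare [(array([240., 387.]), 0.67), (array([200., 234.]), 0.58)]
```

The band is unchanged after the lift, flat with its shoulders under both stud heads, and the robot is touching nothing. Handing in.

```bash
python3 -c "from plant import ctrl; print(ctrl.sign_off())"
```

```text
the job is handed in; nothing more can be done
None
```

The job is handed in at about 46 s: my last measurements put the yellow band loaded, with its tips in the notches and its crest flat on the rails under both stud heads; it had slipped out of the gripper on to the desk at least once earlier, and the lavender headband and the other things were not handled.

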